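Hold the end wall of a draught shield square

TASK

The pivoted end wall of the small draught shield leans in over its base. Take the metal square off the blue foot of the retort stand, set its foot down flat on the shield's base in front of the wall, about half-way along it, then slide it against the wall until the wall stands upright, flush with the upright leg, and finish there without letting go: still holding the square, pressed into the corner, so that I can tighten the two thumb screws. Move the wall only with the square, do not bend it over backwards, and leave the other things alone.

Things in the scene. Friction and masses are not known exactly. Their poses are not given: they have to be found in the camera images.
- square: L-shaped metal square, 24 mm thick (y), 0.18 to 0.29 kg, standing on its foot. Origin: its outer corner, where the planes of the foot's underside and the upright leg's outer face meet, mid-thickness (a 10 mm notch cuts the corner away). z up. Upright leg: 120 mm high, x = -28 to 0 mm, outer face at x = 0, facing +x. Foot: back to x = -80 mm, 26 mm high
- square_leg (a point): centre of the square's upright leg, 60 mm above the underside of its foot, 14 mm behind its outer face; same axes as the square. Grip the leg high, across the 24 mm, in its top 40 mm: that stays above the shield's wall
- shield_base: grey base plate of the draught shield, 150 mm (x) by 120 mm (y), fixed to the table. Origin on the table under its centre; its flat top is 12 mm above. x points to the end wall, z up. The black lines are shallow grooves, flush with the top
- wall_foot (a point): point on the base's top, half-way along the wall, on the line where the wall's inner face stands when upright: 48 mm from the base's centre. Same axes as the base
- brackets: the two steel pivot brackets with brass thumb screws on the base, 107 mm apart, one at each end of the wall, with the wall between them. Same origin and axes as shield_base
- end_wall (a joint): lean of the white end wall (102 mm wide, 6 mm thick, 70 mm high above the base's top): 0 = upright; positive = top leaning in over the base, negative = bent backwards; rad. Pivot axis: 6 mm above the base's top, 3 mm behind its inner face. Stiff pivots keep it where it is pushed: about 3 N at its top edge moves it. Starts at 0.12 to 0.34
- wall_top (a point): middle of the wall's inner face at its top edge (70 mm above the base's top when upright); moves with the wall
- panes: bystander: two clear panes lying stacked on the yellow sponge mat, 110 by 70 by 8 mm. Origin under their centre
- cal_weight: bystander: small steel weight, 19 mm across, 26 mm high. Origin under its centre
- dropper_bottle: bystander: small dropper bottle, 22 mm across, 52 mm high. Origin under its centre

How it is judged:
By the outcome, as a careful person would: the job done as asked, in the order asked, and still so for the second after the job is handed in, while the arm keeps its last pose, push and grip.
It also fails if it takes over 37 s, if anything falls off the work surface, if the arm or the gripper's body presses on something with over 40 N, if the wrist force passes 120 N, or if a joint passes its speed limit or range.

ROBOT

A 6-joint arm with a two-finger parallel gripper is mounted at the origin on a cart in front of the work surface, level with it; the furniture and walls round the work are solid. World frame = base frame: x ahead of the robot, y to its left, z up, the work surface at z = 0. Lengths are in m, angles in rad, forces in N, time in s.
With the tool pointing down it reaches from about 0.375 to 0.9 m from the base axis. Payload 3.1 kg.
Tool frame: the origin (TCP) lies at the very end of the fingers, on their centre line; the grasp point (between the pads) lies 19 mm behind it; z points along the fingers, y is the direction in which the jaws open and shut (so a half turn about z gives the same grasp; the last joint's range is limited). The gripper opens to 85 mm and grips with 20 to 120 N. Pads are 22 mm wide; open, the fingers measure 114 mm over their backs; the gripper's body (76 mm by 85 mm) begins 54 mm behind the grasp point. The pads swing forward as they close: fully open they stand 13 mm farther back than shut.
Start: joints at [-0.178, 0.527, 1.433, -0, 1.181, -0.178], TCP at [0.625, 0, 0.231] pointing down, gripper open.
Joint ranges: [-3.08, 3.08], [-0.75, 2.2], [0.22, 2.44], [-1.43, 4.57], [0, 2.65], [-2.85, 2.85]. Speed limits (rad/s): [2.79, 2.79, 3.14, 3.14, 3.14, 3.14].

INTERFACE

Orientations are given as a unit quaternion [x, y, z, w].
In Python, from station import manip gives the robot as it stands.
- The arm moves only by the tool send_rows, never from a script. Its argument "motion" is a list of rows, each an object with "gripper": the finger opening in mm, from 0 to 85.4; "travel": the shift along the tool's x, y, z in mm, a list of three; "rotation": the turn, a rotation vector about the tool's x, y, z in degrees, a list of three. In form: [{"gripper": gripper, "travel": [x, y, z], "rotation": [ax, ay, az]}, ...]. A call has 1 to 12 rows; each row shifts and turns the commanded pose from where the row before left it, along the tool's axes as they then stand; what a row does not reach is not made up. A row lasts 1/12 s, in which the tool goes at most 41.7 mm and 7.16 degrees, less where a joint would pass 70% of its speed; a pose out of reach is approached as far as the arm can. A call is refused whole if a number of a shift passes 41.7 or a number of a turn 7.16, either way. A call with a gripper value outside its range is refused whole. The fingers move at their own pace and stop on an object; "newtons" is the grip in N (left out, the last holds). Time passes only in rows, so rows that do not move let the fingers close. It gives the time, the measured TCP pose, the force and the opening at its end, in the units of the state.
- manip.sense(): the state, without advancing time (a new reading comes with each control period).
- manip.snapshot(name): name is "scene" or "side" or "wrist"; returns the picture (480x640x3 uint8, red, green, blue); there is no depth.
- manip.calibration(name): a dict with "fx", "fy", "cx", "cy" (pixels), "k1" (the pictures are not rectified: a ray, as slopes to the right and down, at radius r is drawn at 1 + k1 r^2 times it, then the intrinsics apply), "cam_to_world" (4x4, takes a point from camera to world coordinates). Camera axes: x right, y down, z forward; pixel columns grow to the right and rows downward; lengths in m; the calibration is good to about 2 mm. A picture is of the moment at which its call begins: read the wrist's pose just before it. calibration takes no time and is no camera call; for the wrist camera it gives the pose at the moment of the call.
- manip.sign_off(): hands the job in, once; it reports no verdict.
The state is a dict: "t": time; "q": joint angles; "qd": joint speeds; "tau": joint torques, N m; "tcp_pos": TCP position; "tool_rot": TCP orientation; "force": force on the tool from outside, world axes, zero at the start; "ft_torque": the same for the moment, N m; "finger_gap": opening from 0.0 (shut) to 1.0 (fully open).
Only numpy, scipy, OpenCV 4.12 (cv2) and the standard library are available. Lean on these libraries where they do the work, as an engineer would, in place of code of your own. Each camera call takes 0.05 s, during which the arm holds its last target. There are 200 camera calls.

## Working session

There is one attempt and no reset: what is moved stays moved. The work goes in short steps, Python scripts to look and compute and a tool call to move; the robot and the scene stay as the last step left them, time stands still between calls to the robot, and variables do not carry over. Pictures are saved under pics/ and viewed, about 8 in all and at most 12, crops included, and the job is handed in when it is done.

Besides the shell and the picture viewer there is one more tool, called after "Call:" by a JSON object that holds its "fn" and its "kwargs". send_rows: Moves the arm, as the interface text tells. Its arguments: {"type":"object","properties":{"motion":{"type":"array","items":{"type":"object","properties":{"gripper":{"type":"number"},"travel":{"type":"array","items":{"type":"number"}},"rotation":{"type":"array","items":{"type":"number"}}}}},"newtons":{"type":"number"}},"required":["motion"]}

```bash
mkdir -p pics; ls; python3 - <<'E'
from station import manip
import cv2
for n in("scene","side"):
    cv2.imwrite(f"pics/{n}0.png",manip.snapshot(n)[:,:,::-1]); c=manip.calibration(n); print(n,c)
print(manip.sense())
E
```

```text
pics
scene {'fx': 567.854138464789, 'fy': 567.854138464789, 'cx': 320.6729934202481, 'cy': 254.0830177693054, 'k1': -0.03342012186977276, 'cam_to_world': array([[-0.70742994, -0.42276608,  0.56640244,  0.00639473],
       [-0.70668841,  0.40995247, -0.57665455,  0.15381157],
       [ 0.0115919 , -0.80821273, -0.58877654,  0.57225999],
       [ 0.        ,  0.        ,  0.        ,  1.        ]])}
side {'fx': 447.7893234058764, 'fy': 447.7893234058764, 'cx': 318.34131366780406, 'cy': 247.2898304121138, 'k1': -0.09985063307186497, 'cam_to_world': array([[ 0.99972028, -0.01862563, -0.01457574,  0.51298452],
       [ 0.00158276, -0.56221715,  0.82698813, -1.03333867],
       [-0.02359791, -0.82677988, -0.56203041,  0.57922829],
       [ 0.        ,  0.        ,  0.        ,  1.        ]])}
{'t': 0.1, 'q': array([-1.78495499e-01,  5.28388735e-01,  1.43376956e+00,  1.22012963e-05,
        1.18140977e+00, -1.78497649e-01]), 'qd': array([ 5.58981202e-04, -1.53568786e-03, -2.52347938e-03,  9.37112655e-05,
        8.13023102e-04,  5.68704936e-04]), 'tau': array([ 4.33945943e-04, -4.43301880e+01, -1.78587180e+01, -2.04061280e-04,
        3.88642526e-03,  1.10165692e-05]), 'tcp_pos': array([6.24356963e-01, 1.51694060e-04, 2.30423401e-01]), 'tool_rot': array([ 7.07107318e-01,  7.07105555e-01, -5.58677423e-04, -8.14535346e-04]), 'force': array([-0.18313687,  0.06990955, -0.81319222]), 'ft_torque': array([0.01591943, 0.04369992, 0.03576903]), 'finger_gap': 0.9968973167136095}
```

View pics/scene0.png

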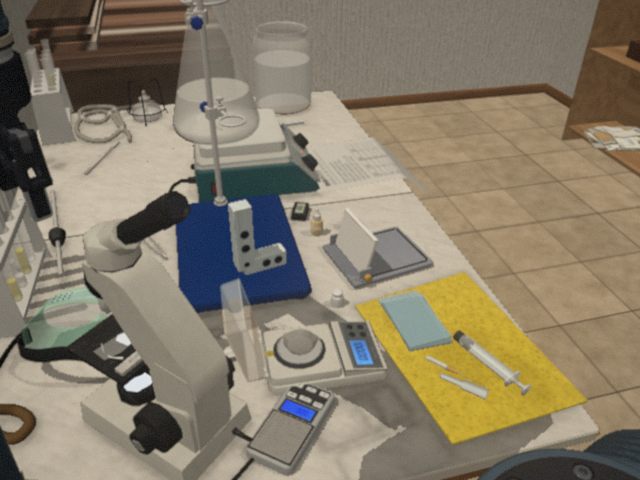

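View pics/side0.png

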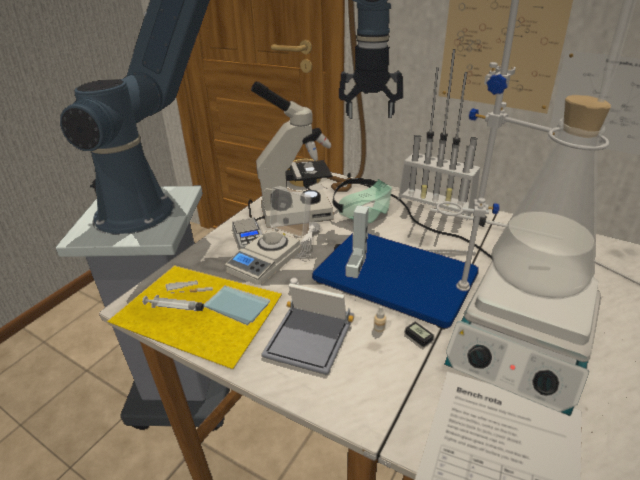

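```bash
python3 - <<'E'
from station import manip
import cv2
s=cv2.imread("pics/scene0.png");d=cv2.imread("pics/side0.png")
cv2.imwrite("pics/c1.png",cv2.resize(s[190:300,220:440],(0,0),fx=3.6,fy=3.6,interpolation=2))
cv2.imwrite("pics/c2.png",cv2.resize(d[195:380,255:405],(0,0),fx=3.2,fy=3.2,interpolation=2))
cv2.imwrite("pics/w0.png",manip.snapshot("wrist")[:,:,::-1]);print(manip.calibration("wrist"))
E
```

```text
{'fx': 335.8558290259159, 'fy': 335.8558290259159, 'cx': 322.0750471219648, 'cy': 236.79445572527297, 'k1': -0.028608241597461052, 'cam_to_world': array([[ 9.99998637e-01,  3.50251580e-04, -1.61329086e-03,
         6.25597993e-01],
       [-1.03609414e-04, -9.61992849e-01, -2.73074619e-01,
         6.88556647e-02],
       [-1.64761909e-03,  2.73074414e-01, -9.61991502e-01,
         3.73435893e-01],
       [ 0.00000000e+00,  0.00000000e+00,  0.00000000e+00,
         1.00000000e+00]])}
```

View pics/c1.png

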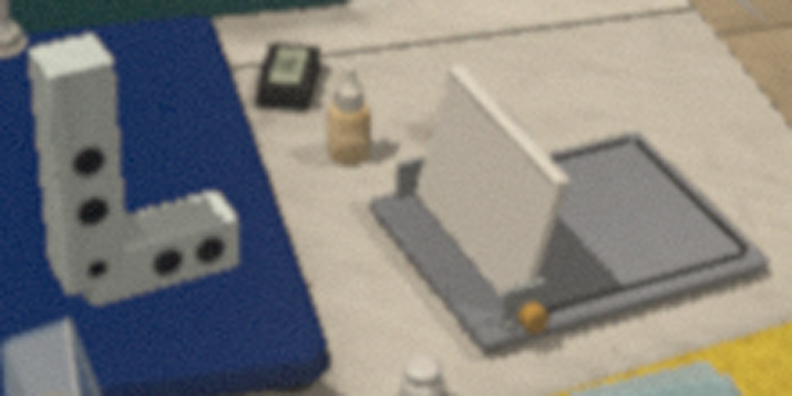

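View pics/c2.png

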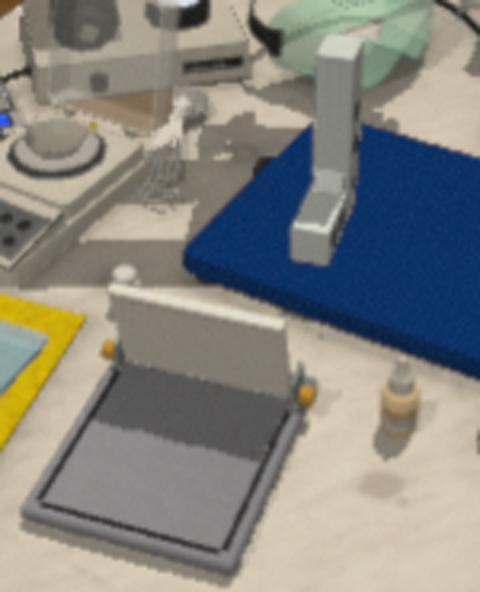

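View pics/w0.png

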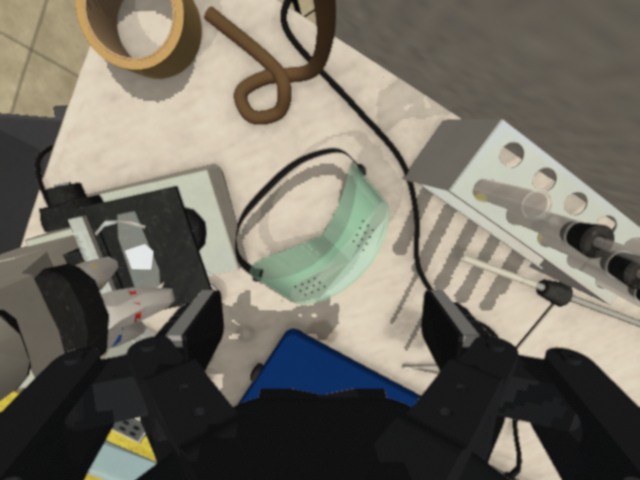

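```bash
cat > h.py <<'E'
import numpy as np
from scipy.optimize import least_squares
def proj(c,P):
    M=c["cam_to_world"];q=(np.asarray(P,float)-M[:3,3])@M[:3,:3];a=q[:,:2]/q[:,2:]
    a=a*(1+c["k1"]*(a**2).sum(1,keepdims=True))
    return a*[c["fx"],c["fy"]]+[c["cx"],c["cy"]]
def unc(p,o,s): return (np.array(p,float)+.5)/s-.5+np.array(o)
def Rz(a): return np.array([[np.cos(a),-np.sin(a),0],[np.sin(a),np.cos(a),0],[0,0,1]])
E
cat > f.py <<'E'
from h import *
from station import manip
S,D=manip.calibration("scene"),manip.calibration("side")
s=lambda p:unc(p,(220,190),3.6)
d=lambda p:unc(p,(255,195),3.2)
# square
sq=[(S,s,(48,80),(0,12,120)),(S,s,(113,65),(-28,12,120)),(S,s,(30,50),(0,-12,120)),(S,s,(95,36),(-28,-12,120)),
(S,s,(97,303),(-10,12,0)),(S,s,(240,266),(-80,12,0)),(S,s,(239,223),(-80,12,26)),(S,s,(220,191),(-80,-12,26)),
(D,d,(291,230),(-80,12,26)),(D,d,(331,238),(-80,-12,26)),(D,d,(292,258),(-80,12,0)),(D,d,(327,265),(-80,-12,0)),(D,d,(318,46),(-28,12,120)),(D,d,(359,50),(-28,-12,120))]
def rs(v,full=0):
    r=[]
    for c,u,p,m in sq:
        P=Rz(v[3])@(np.array(m)/1e3)+v[:3]; r.append(proj(c,[P])[0]-u(p))
    return np.array(r) if full else np.ravel(r)
a=least_squares(rs,[.65,-.1,.02,1.5],loss="soft_l1");print("square",a.x.round(4));print(rs(a.x,1).round(1).tolist())
sh=[(S,s,(633,136),(-75,-60,12)),(S,s,(372,206),(75,-60,12)),(S,s,(768,258),(-75,60,12)),(S,s,(488,352),(75,60,0)),
(D,d,(25,512),(-75,60,12)),(D,d,(237,562),(-75,-60,12)),(D,d,(235,577),(-75,-60,0))]
w=[(S,s,(454,66),(54,-51,82)),(S,s,(557,185),(54,51,82)),(S,s,(569,183),(48,51,82)),(D,d,(110,293),(48,51,82)),(D,d,(287,331),(48,-51,82))]
def rb(v,full=0):
    r=[]
    for i,(c,u,p,m) in enumerate(sh+w):
        m=np.array(m)/1e3
        if i>=len(sh):
            o=np.array([.051,0,.018]);q=m-o;l=v[3];m=o+[q[0]*np.cos(l)-q[2]*np.sin(l),q[1],q[0]*np.sin(l)+q[2]*np.cos(l)]
        r.append(proj(c,[Rz(v[2])@m+[v[0],v[1],0]])[0]-u(p))
    return np.array(r) if full else np.ravel(r)
b=least_squares(rb,[.55,-.3,1.4,.2],loss="soft_l1");print("base",b.x.round(4));print(rb(b.x,1).round(1).tolist())
B=np.array([b.x[0],b.x[1],0]);print("wall_foot",B+Rz(b.x[2])@[.048,0,.012])
E
python3 f.py
```

```text
square [ 0.5892 -0.2523  0.0249  1.2545]
[[-0.0, -0.7], [0.3, -1.0], [-0.6, -0.2], [-0.6, -0.6], [-1.4, 1.7], [0.0, 0.1], [-0.1, -1.2], [-0.9, -0.1], [-0.1, -0.2], [-0.8, -0.6], [-0.6, 1.5], [0.1, 1.4], [-1.0, 3.2], [-1.8, 3.7]]
base [ 0.4834 -0.4644  1.232   0.2655]
[[-0.4, -2.5], [-2.6, -2.1], [0.3, -0.4], [-2.0, 3.5], [-1.6, -0.7], [-0.3, 1.4], [0.4, 1.6], [-2.0, 0.3], [0.3, -0.9], [0.2, -0.4], [-1.5, 0.0], [-1.6, -0.2]]
wall_foot [ 0.49933684 -0.4191641   0.012     ]
```

Call:
{"fn": "send_rows", "kwargs": {"motion": [{"gripper": 60,"travel": [-20,-3,0],"rotation": [0,0,0]},{"gripper": 60,"travel": [-33,-5,0],"rotation": [0,0,0]},{"gripper": 60,"travel": [-33,-5,0],"rotation": [0,0,0]},{"gripper": 60,"travel": [-33,-5,0],"rotation": [0,0,0]},{"gripper": 60,"travel": [-33,-5,0],"rotation": [0,0,0]},{"gripper": 60,"travel": [-33,-5,0],"rotation": [0,0,0]},{"gripper": 60,"travel": [-33,-5,0],"rotation": [0,0,0]},{"gripper": 60,"travel": [-28,-4,0],"rotation": [0,0,0]},{"gripper": 60,"travel": [-20,-4,0],"rotation": [0,0,6]},{"gripper": 60,"travel": [0,0,0],"rotation": [0,0,6]},{"gripper": 60,"travel": [0,0,0],"rotation": [0,0,6]},{"gripper": 60,"travel": [0,0,0],"rotation": [0,0,0]}]}}

```text
t: 1.15
tcp_pos: [0.5835, -0.2666, 0.2308]
tool_rot: [0.81, 0.587, -0.0, -0.001]
force: [0.5, -0.5, 1.2]
finger_gap: 0.702
```

```bash
python3 - <<'E'
from h import *
from station import manip
import cv2
st=manip.sense();print(st["t"],st["tcp_pos"],st["tool_rot"],st["force"])
c=manip.calibration("wrist");im=manip.snapshot("wrist")[:,:,::-1].copy()
np.save("w1.npy",c["cam_to_world"])
cv2.imwrite("pics/w1.png",im)
P=[Rz(1.2545)@(np.array(m)/1e3)+[.5892,-.2523,.0249] for m in [(0,12,120),(-28,12,120),(0,-12,120),(-28,-12,120),(-80,12,26),(-80,-12,26)]]
print(proj(c,P).round(1).tolist())
Q=[Rz(1.232)@(np.array(m)/1e3)+[.4834,-.4644,0] for m in [(75,-60,12),(75,60,12),(-75,60,12),(-75,-60,12)]]
print(proj(c,Q).round(1).tolist())
E
```

```text
1.15 [ 0.58345935 -0.26657279  0.23076113] [ 8.09899679e-01  5.86568159e-01 -1.54641015e-04 -5.29369040e-04] [ 0.47571852 -0.4574206   1.16081691]
[[305.0, 221.3], [305.6, 259.1], [339.3, 221.3], [338.8, 259.1], [310.7, 276.0], [333.9, 276.0]]
[[344.7, 325.6], [245.7, 323.5], [250.8, 422.4], [340.1, 424.2]]
```

View pics/w1.png

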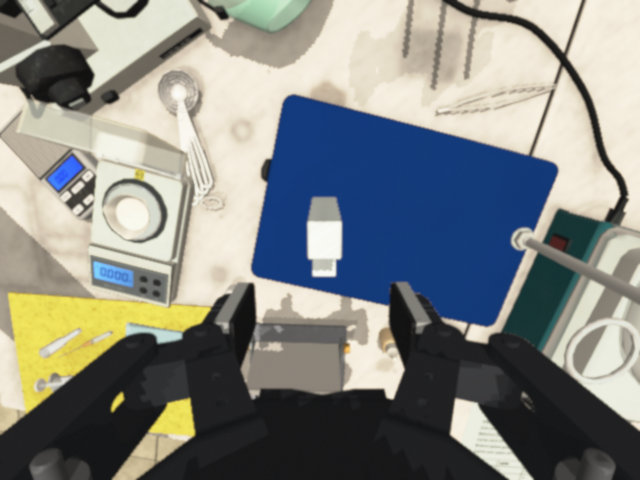

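Call:
{"fn": "send_rows", "kwargs": {"motion": [{"gripper": 60,"travel": [1.5,1.5,10],"rotation": [0,0,0]},{"gripper": 60,"travel": [0,0,25],"rotation": [0,0,0]},{"gripper": 60,"travel": [0,0,30],"rotation": [0,0,0]},{"gripper": 60,"travel": [0,0,30],"rotation": [0,0,0]},{"gripper": 60,"travel": [0,0,20],"rotation": [0,0,0]},{"gripper": 60,"travel": [0,0,8],"rotation": [0,0,0]},{"gripper": 60,"travel": [0,0,0],"rotation": [0,0,0]},{"gripper": 60,"travel": [0,0,0],"rotation": [0,0,0]}]}}

```text
t: 1.87
tcp_pos: [0.5863, -0.2648, 0.1083]
tool_rot: [0.809, 0.588, 0.0, 0.0]
force: [0.1, -0.2, 1.1]
finger_gap: 0.705
```

Call:
{"fn": "send_rows", "kwargs": {"motion": [{"gripper": 20,"travel": [0,0,0],"rotation": [0,0,0]},{"gripper": 15,"travel": [0,0,0],"rotation": [0,0,0]},{"gripper": 10,"travel": [0,0,0],"rotation": [0,0,0]},{"gripper": 10,"travel": [0,0,0],"rotation": [0,0,0]},{"gripper": 10,"travel": [0,0,0],"rotation": [0,0,0]},{"gripper": 10,"travel": [0,0,0],"rotation": [0,0,0]},{"gripper": 10,"travel": [0,0,0],"rotation": [0,0,0]},{"gripper": 10,"travel": [0,0,0],"rotation": [0,0,0]}], "newtons": 70}}

```text
t: 2.53
tcp_pos: [0.5864, -0.2654, 0.11]
tool_rot: [0.809, 0.588, 0.0, 0.001]
force: [-1.5, 0.2, 5.6]
finger_gap: 0.273
```

Call:
{"fn": "send_rows", "kwargs": {"motion": [{"gripper": 10,"travel": [0,0,-3],"rotation": [0,0,0]},{"gripper": 10,"travel": [0,0,-7],"rotation": [0,0,0]},{"gripper": 10,"travel": [0,0,-15],"rotation": [0,0,0]},{"gripper": 10,"travel": [0,0,-20],"rotation": [0,0,0]},{"gripper": 10,"travel": [0,0,-20],"rotation": [0,0,0]},{"gripper": 10,"travel": [0,0,-15],"rotation": [0,0,0]},{"gripper": 10,"travel": [0,0,-10],"rotation": [0,0,0]},{"gripper": 10,"travel": [0,0,0],"rotation": [0,0,0]}]}}

```text
t: 3.2
tcp_pos: [0.587, -0.2657, 0.2008]
tool_rot: [0.809, 0.588, 0.001, 0.002]
force: [0.6, -0.5, -2.1]
finger_gap: 0.271
```

Call:
{"fn": "send_rows", "kwargs": {"motion": [{"gripper": 10,"travel": [-8,-1,0],"rotation": [0,0,0]},{"gripper": 10,"travel": [-18,-3,0],"rotation": [0,0,0]},{"gripper": 10,"travel": [-25,-4,0],"rotation": [0,0,0]},{"gripper": 10,"travel": [-28,-5,0],"rotation": [0,0,0]},{"gripper": 10,"travel": [-28,-5,0],"rotation": [0,0,0]},{"gripper": 10,"travel": [-28,-5,0],"rotation": [0,0,0]},{"gripper": 10,"travel": [-28,-5,0],"rotation": [0,0,0]},{"gripper": 10,"travel": [-25,-4,0],"rotation": [0,0,0]},{"gripper": 10,"travel": [-20,-3,0],"rotation": [0,0,0]},{"gripper": 10,"travel": [-15,-1,0],"rotation": [0,0,1.4]},{"gripper": 10,"travel": [0,0,0],"rotation": [0,0,0]},{"gripper": 10,"travel": [0,0,0],"rotation": [0,0,0]}]}}

```text
t: 4.2
tcp_pos: [0.4819, -0.466, 0.1969]
tool_rot: [0.817, 0.577, 0.0, -0.001]
force: [1.0, 0.2, -3.3]
finger_gap: 0.268
```

```bash
python3 - <<'E'
from h import *
from station import manip
import cv2
st=manip.sense();print(st["t"],st["tcp_pos"],st["tool_rot"],st["force"],st["ft_torque"])
w=manip.snapshot("wrist");np.save("w2.npy",manip.calibration("wrist")["cam_to_world"]);d=manip.snapshot("side");s=manip.snapshot("scene")
for n,i in(("w2",w),("d2",d),("s2",s)): cv2.imwrite(f"pics/{n}.png",i[:,:,::-1])
a=cv2.resize(cv2.imread("pics/w2.png")[150:480,170:480],(0,0),fx=1.29,fy=1.8)
W=cv2.imread("pics/w2.png")[180:440,220:420]; W=cv2.resize(W,(0,0),fx=2.25,fy=2.25,interpolation=2)   #450x585
E_=cv2.imread("pics/d2.png")[200:385,250:360]; E_=cv2.resize(E_,(0,0),fx=3.1,fy=3.1,interpolation=2) #341x573
o=np.zeros((590,800,3),np.uint8);o[:585,:450]=W;o[:E_.shape[0],455:455+E_.shape[1]]=E_
cv2.imwrite("pics/c3.png",o)
E
```

```text
4.2 [ 0.48188787 -0.4660327   0.19692317] [ 8.16743276e-01  5.76999636e-01  2.85981064e-04 -1.32606341e-03] [ 0.9967662   0.22830701 -3.34816157] [ 0.02779251 -0.02867672 -0.04306157]
```

View pics/c3.png

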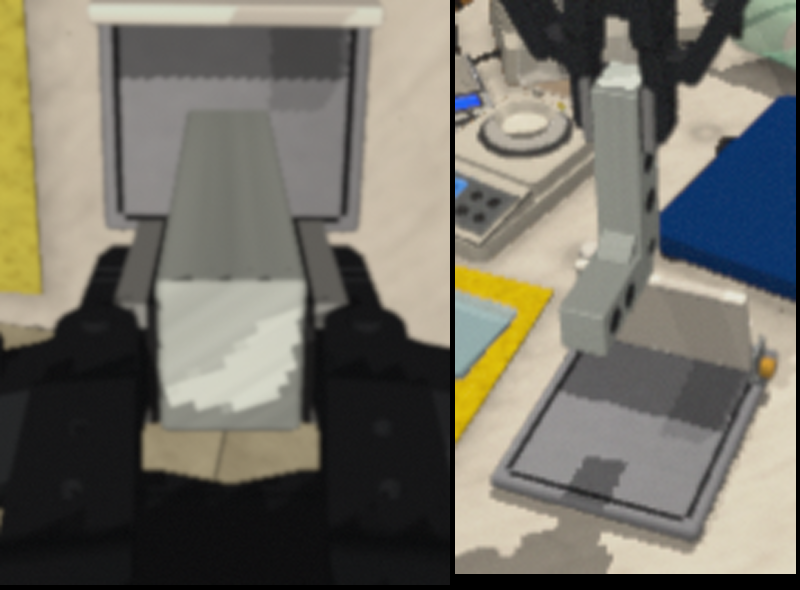

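```bash
cat > g.py <<'E'
from h import *
from station import manip
from scipy.spatial.transform import Rotation as Ro
S,D,W=[manip.calibration(n) for n in("scene","side","wrist")]; W["cam_to_world"]=np.load("w2.npy")
w=lambda p:unc(p,(220,180),2.25)
d=lambda p:unc((p[0]-455,p[1]),(250,200),3.1)
sq=[(W,w,(157,281),(0,12,120)),(W,w,(303,281),(0,-12,120)),(W,w,(159,430),(-28,12,120)),(W,w,(300,430),(-28,-12,120)),(W,w,(187,110),(0,12,10)),(W,w,(269,110),(0,-12,10)),
(D,d,(563,312),(-80,12,26)),(D,d,(608,322),(-80,-12,26)),(D,d,(564,342),(-80,12,0)),(D,d,(607,353),(-80,-12,0)),(D,d,(595,81),(-28,12,120)),(D,d,(637,88),(-28,-12,120))]
def rs(v,full=0):
    R=Ro.from_euler("ZY",[v[3],v[4]]).as_matrix()
    r=[proj(c,[R@(np.array(m)/1e3)+v[:3]])[0]-u(p) for c,u,p,m in sq]
    return np.array(r) if full else np.ravel(r)
a=least_squares(rs,[.487,-.453,.115,1.23,0],loss="soft_l1");print("square",a.x.round(4));print(rs(a.x,1).round(1).tolist())
sh=[(W,w,(105,227),(-75,60,12)),(W,w,(360,228),(-75,-60,12)),(D,d,(493,480),(-75,60,12)),(D,d,(699,526),(-75,-60,12)),(D,d,(698,540),(-75,-60,0))]
wa=[(W,w,(91,4),(54,51,82)),(W,w,(382,4),(54,-51,82)),(W,w,(92,22),(48,51,82)),(W,w,(381,22),(48,-51,82)),(D,d,(745,303),(48,-51,82))]
def rb(v,full=0):
    r=[]
    for i,(c,u,p,m) in enumerate(sh+wa):
        m=np.array(m)/1e3
        if i>=len(sh):
            o=np.array([.051,0,.018]);q=m-o;l=v[3];m=o+[q[0]*np.cos(l)-q[2]*np.sin(l),q[1],q[0]*np.sin(l)+q[2]*np.cos(l)]
        r.append(proj(c,[Rz(v[2])@m+[v[0],v[1],0]])[0]-u(p))
    return np.array(r) if full else np.ravel(r)
b=least_squares(rb,[.483,-.464,1.23,.26],loss="soft_l1");print("base",b.x.round(4));print(rb(b.x,1).round(1).tolist())
rel=Rz(b.x[2]).T@(a.x[:3]-[b.x[0],b.x[1],0]);print("square origin in base",rel.round(4),"dyaw deg",np.degrees(a.x[3]-b.x[2]))
print("tool yaw", 2*np.arctan2(.577,.81674))
E
python3 g.py
```

```text
square [ 0.4875 -0.4526  0.1134  1.2385  0.0072]
[[-2.8, -0.7], [0.8, -1.1], [-1.0, 1.1], [0.5, 0.8], [0.9, -0.1], [0.5, -0.3], [-0.7, -0.9], [-0.3, -0.9], [0.1, 2.4], [0.9, 2.1], [-1.4, 2.6], [0.4, 2.9]]
base [ 0.4854 -0.4627  1.2274  0.2789]
[[-0.2, -0.2], [0.2, -0.1], [0.1, -1.5], [1.0, 1.6], [1.4, 2.0], [-2.6, 0.2], [0.6, 0.7], [-2.3, -0.6], [0.2, -0.1], [0.6, 0.3]]
square origin in base [0.0103 0.0014 0.1134] dyaw deg 0.632741713439022
tool yaw 1.2301063511009764
```

Call:
{"fn": "send_rows", "kwargs": {"motion": [{"gripper": 10,"travel": [2,1,5],"rotation": [0,0,0]},{"gripper": 10,"travel": [0,0,12],"rotation": [0,0,0]},{"gripper": 10,"travel": [0,0,18],"rotation": [0,0,0]},{"gripper": 10,"travel": [0,0,18],"rotation": [0,0,0]},{"gripper": 10,"travel": [0,0,16],"rotation": [0,0,0]},{"gripper": 10,"travel": [0,0,12],"rotation": [0,0,0]},{"gripper": 10,"travel": [0,0,6],"rotation": [0,0,0]},{"gripper": 10,"travel": [0,0,3],"rotation": [0,0,0]},{"gripper": 10,"travel": [0,0,2],"rotation": [0,0,0]},{"gripper": 10,"travel": [0,0,0],"rotation": [0,0,0]}]}}

```text
t: 5.18
tcp_pos: [0.4847, -0.4646, 0.1065]
tool_rot: [0.816, 0.578, 0.0, 0.0]
force: [0.2, 0.3, -2.4]
finger_gap: 0.267
```

Call:
{"fn": "send_rows", "kwargs": {"motion": [{"gripper": 10,"travel": [0,0,1.5],"rotation": [0,0,0]},{"gripper": 10,"travel": [0,0,1.5],"rotation": [0,0,0]},{"gripper": 10,"travel": [0,0,1],"rotation": [0,0,0]},{"gripper": 10,"travel": [0,0,0],"rotation": [0,0,0]}]}}

```text
t: 5.52
tcp_pos: [0.4843, -0.4645, 0.1025]
tool_rot: [0.816, 0.578, 0.0, 0.0]
force: [-0.3, 0.1, -2.9]
finger_gap: 0.27
```

Not yet in contact; expected near TCP z ≈ 0.096–0.097.

Call:
{"fn": "send_rows", "kwargs": {"motion": [{"gripper": 10,"travel": [0,0,1.5],"rotation": [0,0,0]},{"gripper": 10,"travel": [0,0,1.5],"rotation": [0,0,0]},{"gripper": 10,"travel": [0,0,1],"rotation": [0,0,0]},{"gripper": 10,"travel": [0,0,0],"rotation": [0,0,0]}]}}

```text
t: 5.85
tcp_pos: [0.4842, -0.4642, 0.098]
tool_rot: [0.816, 0.578, 0.0, -0.0]
force: [0.6, 0.0, -3.1]
finger_gap: 0.27
```

Call:
{"fn": "send_rows", "kwargs": {"motion": [{"gripper": 10,"travel": [0,0,1],"rotation": [0,0,0]},{"gripper": 10,"travel": [0,0,0],"rotation": [0,0,0]},{"gripper": 10,"travel": [0,0,0],"rotation": [0,0,0]}]}}

```text
t: 6.1
tcp_pos: [0.4843, -0.4644, 0.0972]
tool_rot: [0.816, 0.578, -0.0, -0.0]
force: [-0.8, -0.0, -2.6]
finger_gap: 0.275
```

Call:
{"fn": "send_rows", "kwargs": {"motion": [{"gripper": 10,"travel": [0,0,0.8],"rotation": [0,0,0]},{"gripper": 10,"travel": [0,0,0],"rotation": [0,0,0]},{"gripper": 10,"travel": [0,0,0],"rotation": [0,0,0]}]}}

```text
t: 6.35
tcp_pos: [0.4843, -0.4644, 0.0965]
tool_rot: [0.816, 0.578, -0.0, -0.0]
force: [-0.4, 0.2, -3.2]
finger_gap: 0.27
```

Call:
{"fn": "send_rows", "kwargs": {"motion": [{"gripper": 10,"travel": [0,0,0.8],"rotation": [0,0,0]},{"gripper": 10,"travel": [0,0,0],"rotation": [0,0,0]},{"gripper": 10,"travel": [0,0,0],"rotation": [0,0,0]}]}}

```text
t: 6.6
tcp_pos: [0.4844, -0.4645, 0.0961]
tool_rot: [0.816, 0.578, 0.0, 0.0]
force: [-0.4, 1.2, 0.6]
finger_gap: 0.27
```

Call:
{"fn": "send_rows", "kwargs": {"motion": [{"gripper": 10,"travel": [0,0,0.6],"rotation": [0,0,0]},{"gripper": 10,"travel": [0,0,0],"rotation": [0,0,0]},{"gripper": 10,"travel": [0,0,0],"rotation": [0,0,0]}]}}

```text
t: 6.85
tcp_pos: [0.4844, -0.4645, 0.0961]
tool_rot: [0.816, 0.578, -0.0, 0.0]
force: [-0.9, 2.4, 5.4]
finger_gap: 0.27
```

```bash
python3 - <<'E'
from h import *
from station import manip
import cv2
st=manip.sense();print(st["t"],st["tcp_pos"],st["tool_rot"],st["force"],st["ft_torque"])
w=manip.snapshot("wrist");np.save("w3.npy",manip.calibration("wrist")["cam_to_world"]);d=manip.snapshot("side")
for n,i in(("w3",w),("d3",d)): cv2.imwrite(f"pics/{n}.png",i[:,:,::-1])
W=cv2.imread("pics/w3.png")[180:440,220:420]; W=cv2.resize(W,(0,0),fx=2.25,fy=2.25,interpolation=2)
E_=cv2.imread("pics/d3.png")[230:385,250:360]; E_=cv2.resize(E_,(0,0),fx=3.1,fy=3.1,interpolation=2)
o=np.zeros((590,800,3),np.uint8);o[:585,:450]=W;o[:E_.shape[0],455:455+E_.shape[1]]=E_
cv2.imwrite("pics/c4.png",o)
E
```

```text
6.85 [ 0.48444343 -0.46447727  0.09610795] [ 8.16122277e-01  5.77879184e-01 -1.73502815e-06  2.78088918e-04] [-0.93271659  2.39197625  5.43126219] [ 0.32823339  0.30779759 -0.02600159]
```

View pics/c4.png

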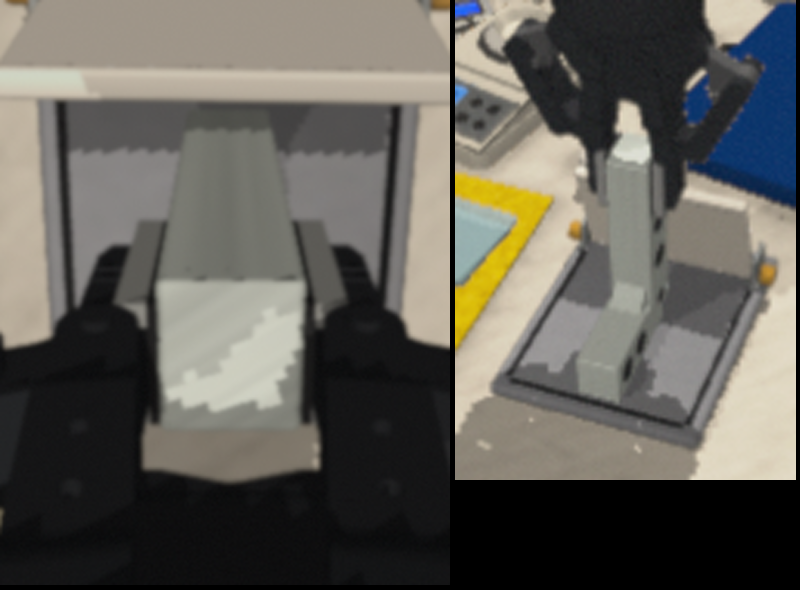

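Call:
{"fn": "send_rows", "kwargs": {"motion": [{"gripper": 10,"travel": [1,0,0],"rotation": [0,0,0]},{"gripper": 10,"travel": [2,0,0],"rotation": [0,0,0]},{"gripper": 10,"travel": [2,0,0],"rotation": [0,0,0]},{"gripper": 10,"travel": [2,0,0],"rotation": [0,0,0]},{"gripper": 10,"travel": [2,0,0],"rotation": [0,0,0]},{"gripper": 10,"travel": [2,0,0],"rotation": [0,0,0]},{"gripper": 10,"travel": [1,0,0],"rotation": [0,0,0]},{"gripper": 10,"travel": [0,0,0],"rotation": [0,0,0]}]}}

```text
t: 7.62
tcp_pos: [0.4893, -0.4545, 0.096]
tool_rot: [0.816, 0.578, -0.0, 0.002]
force: [-1.2, -3.2, 4.2]
finger_gap: 0.274
```

Call:
{"fn": "send_rows", "kwargs": {"motion": [{"gripper": 10,"travel": [2,0,0],"rotation": [0,0,0]},{"gripper": 10,"travel": [2,0,0],"rotation": [0,0,0]},{"gripper": 10,"travel": [2,0,0],"rotation": [0,0,0]},{"gripper": 10,"travel": [2,0,0],"rotation": [0,0,0]},{"gripper": 10,"travel": [2,0,0],"rotation": [0,0,0]},{"gripper": 10,"travel": [1,0,0],"rotation": [0,0,0]},{"gripper": 10,"travel": [0,0,0],"rotation": [0,0,0]}]}}

```text
t: 8.2
tcp_pos: [0.4929, -0.4451, 0.096]
tool_rot: [0.816, 0.578, -0.001, 0.003]
force: [-1.5, -6.4, 4.6]
finger_gap: 0.271
```

Call:
{"fn": "send_rows", "kwargs": {"motion": [{"gripper": 10,"travel": [1.5,0,0],"rotation": [0,0,0]},{"gripper": 10,"travel": [1.5,0,0],"rotation": [0,0,0]},{"gripper": 10,"travel": [1.5,0,0],"rotation": [0,0,0]},{"gripper": 10,"travel": [1.5,0,0],"rotation": [0,0,0]},{"gripper": 10,"travel": [1.5,0,0],"rotation": [0,0,0]},{"gripper": 10,"travel": [1.5,0,0],"rotation": [0,0,0]},{"gripper": 10,"travel": [0,0,0],"rotation": [0,0,0]}]}}

```text
t: 8.78
tcp_pos: [0.4959, -0.4365, 0.096]
tool_rot: [0.816, 0.578, -0.0, 0.003]
force: [-0.9, -5.4, 4.9]
finger_gap: 0.275
```

```bash
cat > look.py <<'E'
import sys
from h import *
from station import manip
import cv2
k=sys.argv[1]
st=manip.sense();print(st["t"],st["tcp_pos"],st["tool_rot"],st["force"],st["ft_torque"])
w=manip.snapshot("wrist");np.save(f"w{k}.npy",manip.calibration("wrist")["cam_to_world"]);d=manip.snapshot("side");s=manip.snapshot("scene")
for n,i in(("w",w),("d",d),("s",s)): cv2.imwrite(f"pics/{n}{k}.png",i[:,:,::-1])
f=lambda a,s:cv2.resize(a[:,:,::-1],(0,0),fx=s,fy=s,interpolation=2)
W=f(w[180:340,210:430],1.8); E_=f(d[230:385,250:360],3.6); S=f(s[190:300,310:440],3.0)
o=np.zeros((600,800,3),np.uint8);o[:288,:396]=W;o[:558,400:796]=E_;o[290:290+310,:390]=S[:310]
cv2.imwrite(f"pics/c{k}.png",o)
E
python3 look.py 5
```

```text
8.7833 [ 0.49594814 -0.4365013   0.09603503] [ 8.16060357e-01  5.77959102e-01 -4.74900325e-04  2.92300463e-03] [-0.85633995 -5.40164994  4.85915814] [-1.13163986  0.31587389 -0.05384696]
```

View pics/c5.png

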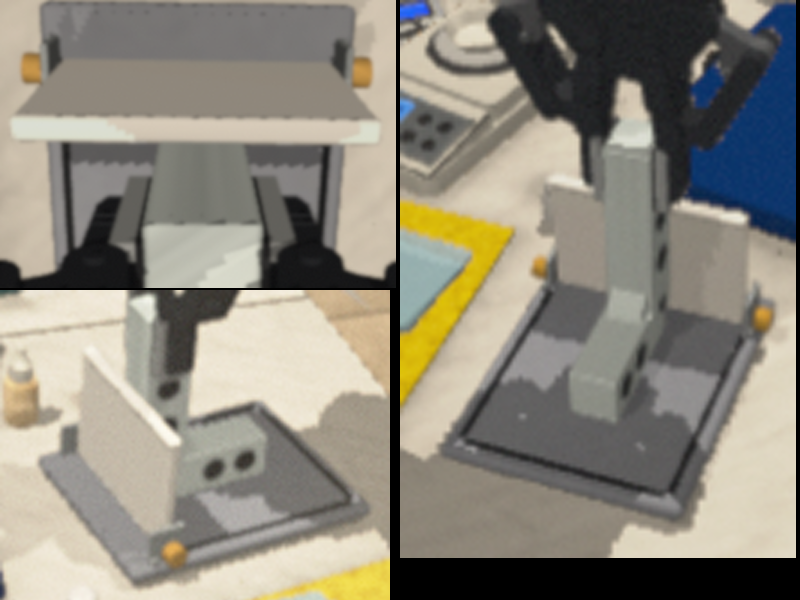

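Call:
{"fn": "send_rows", "kwargs": {"motion": [{"gripper": 10,"travel": [1,0,0],"rotation": [0,0,0]},{"gripper": 10,"travel": [1,0,0],"rotation": [0,0,0]},{"gripper": 10,"travel": [1,0,0],"rotation": [0,0,0]},{"gripper": 10,"travel": [0,0,0],"rotation": [0,0,0]},{"gripper": 10,"travel": [0,0,0],"rotation": [0,0,0]}]}}

```text
t: 9.35
tcp_pos: [0.4969, -0.434, 0.096]
tool_rot: [0.816, 0.578, -0.001, 0.003]
force: [-1.3, -5.5, 5.6]
finger_gap: 0.273
```

Call:
{"fn": "send_rows", "kwargs": {"motion": [{"gripper": 10,"travel": [1,0,0],"rotation": [0,0,0]},{"gripper": 10,"travel": [0,0,0],"rotation": [0,0,0]},{"gripper": 10,"travel": [0,0,0],"rotation": [0,0,0]}]}}

```text
t: 9.6
tcp_pos: [0.497, -0.4338, 0.0961]
tool_rot: [0.816, 0.578, -0.001, 0.004]
force: [-2.4, -7.2, 4.7]
finger_gap: 0.272
```

Call:
{"fn": "send_rows", "kwargs": {"motion": [{"gripper": 10,"travel": [0.7,0,0],"rotation": [0,0,0]},{"gripper": 10,"travel": [0,0,0],"rotation": [0,0,0]},{"gripper": 10,"travel": [0,0,0],"rotation": [0,0,0]}]}}

```text
t: 9.85
tcp_pos: [0.497, -0.4336, 0.0961]
tool_rot: [0.816, 0.578, -0.001, 0.004]
force: [-3.2, -7.5, 4.4]
finger_gap: 0.269
```

Call:
{"fn": "send_rows", "kwargs": {"motion": [{"gripper": 10,"travel": [1,0,0],"rotation": [0,0,0]},{"gripper": 10,"travel": [0,0,0],"rotation": [0,0,0]},{"gripper": 10,"travel": [0,0,0],"rotation": [0,0,0]}]}}

```text
t: 10.1
tcp_pos: [0.4972, -0.433, 0.0961]
tool_rot: [0.816, 0.578, -0.002, 0.004]
force: [-3.0, -8.5, 3.6]
finger_gap: 0.27
```

Call:
{"fn": "send_rows", "kwargs": {"motion": [{"gripper": 10,"travel": [1,0,0],"rotation": [0,0,0]},{"gripper": 10,"travel": [0,0,0],"rotation": [0,0,0]},{"gripper": 10,"travel": [0,0,0],"rotation": [0,0,0]}]}}

```text
t: 10.35
tcp_pos: [0.4974, -0.4323, 0.0961]
tool_rot: [0.816, 0.578, -0.002, 0.004]
force: [-4.1, -9.1, 3.6]
finger_gap: 0.273
```

```bash
python3 look.py 6
```

```text
10.35 [ 0.49738078 -0.43228525  0.09607947] [ 0.81591073  0.57816058 -0.00192835  0.00403846] [-4.10641354 -9.12945935  3.57062563] [-2.01960798  0.87802868 -0.07485237]
```

View pics/c6.png

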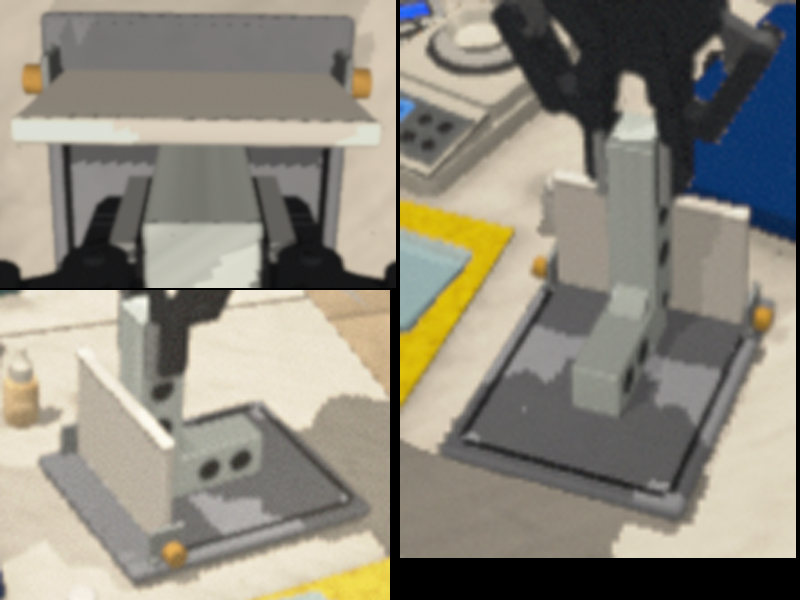

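```bash
python3 - <<'E'
from h import *
import cv2
from scipy.spatial.transform import Rotation as Ro
for q in ([.80934,.58735,0,0],[.816122,.577879,0,.000278],[.815911,.578161,-.00193,.00404]):
    R=Ro.from_quat(q).as_matrix();x=R[:,0]; print("tool z",R[:,2].round(4),"pitch deg (top fwd +)",np.degrees(-(R[:,2][:2]@x[:2])).round(2),"x axis z",x[2].round(4),"y axis z",R[2,1].round(4),"yaw",np.arctan2(x[1],x[0]).round(4))
for k in (5,6):
    g=cv2.imread(f"pics/w{k}.png").astype(float).mean(2)
    for c in((245,280),(360,392)): 
        p=g[180:270,c[0]:c[1]].mean(1);dg=np.diff(p);print(k,c,[(180+i,int(dg[i])) for i in np.where(abs(dg)>6)[0]])
    print("row 240-250 x edges",[(i,int(v)) for i,v in enumerate(np.diff(g[249:253].mean(0))) if abs(v)>25 and 200<i<440])
E
```

```text
tool z [ 0.  0. -1.] pitch deg (top fwd +) -0.0 x axis z 0.0 y axis z 0.0 yaw 1.2556
tool z [ 3.e-04 -5.e-04 -1.e+00] pitch deg (top fwd +) 0.02 x axis z -0.0003 y axis z 0.0005 yaw 1.2323
tool z [ 0.0015 -0.0088 -1.    ] pitch deg (top fwd +) 0.45 x axis z -0.0078 y axis z 0.0044 yaw 1.2329
5 (245, 280) [(np.int64(180), -21), (np.int64(243), 19), (np.int64(244), 28), (np.int64(245), 19), (np.int64(246), 7), (np.int64(256), -18), (np.int64(257), -35), (np.int64(258), -40), (np.int64(259), -24), (np.int64(260), -6)]
5 (360, 392) [(np.int64(180), -13), (np.int64(181), -21), (np.int64(182), -14), (np.int64(244), 13), (np.int64(245), 23), (np.int64(246), 19), (np.int64(247), 8), (np.int64(257), -12), (np.int64(258), -25), (np.int64(259), -35), (np.int64(260), -27), (np.int64(261), -8)]
row 240-250 x edges []
6 (245, 280) [(np.int64(184), -8), (np.int64(185), -22), (np.int64(186), -21), (np.int64(243), 6), (np.int64(244), 25), (np.int64(245), 30), (np.int64(246), 19), (np.int64(247), 6), (np.int64(257), -16), (np.int64(258), -34), (np.int64(259), -41), (np.int64(260), -28), (np.int64(261), -8), (np.int64(268), 6)]
6 (360, 392) [(np.int64(186), -12), (np.int64(187), -22), (np.int64(188), -17), (np.int64(245), 10), (np.int64(246), 22), (np.int64(247), 24), (np.int64(248), 13), (np.int64(258), -12), (np.int64(259), -25), (np.int64(260), -36), (np.int64(261), -29), (np.int64(262), -10)]
row 240-250 x edges []
```

```bash
cat > lean.py <<'E'
import sys
from h import *
from station import manip
import cv2
k=sys.argv[1]
W=manip.calibration("wrist");W["cam_to_world"]=np.load(f"w{k}.npy")
g=cv2.GaussianBlur(cv2.imread(f"pics/w{k}.png"),(0,0),.7).astype(float).mean(2)
def edge(c,lo,hi,s):
    d=s*np.diff(g[lo:hi,c-6:c+7].mean(1));i=np.clip(d,0,None);i[i<.3*i.max()]=0
    return lo+.5+(i*np.arange(len(i))).sum()/i.sum()
cols=[240,255,270,365,378,390]
obs=np.array([[edge(c,172,200,-1),edge(c,236,253,1),edge(c,252,268,-1)] for c in cols]);print(obs.round(1).tolist())
leg=[edge(c,292,318,1) for c in (300,312,324,336,346)];print("leg top outer edge rows",np.round(leg,1))
def rowat(c,A,B):
    p=proj(W,A+np.linspace(-.2,1.2,60)[:,None]*(B-A));o=np.argsort(p[:,0]);return np.interp(c,p[o,0],p[o,1])
def model(v):
    x0,yaw,l=v;out=[]
    b=np.array([.4854,-.4627,0])+Rz(1.2274)@[x0,0,0];R=Rz(yaw);o=np.array([.051,0,.018])
    def wl(x,y): q=np.array([x-.051,y,.064]);return o+[q[0]*np.cos(l)-q[2]*np.sin(l),y,q[0]*np.sin(l)+q[2]*np.cos(l)]
    T=lambda m:R@m+b
    for c in cols: out.append([rowat(c,T(np.array([.075,s[0],.012])),T(np.array([.075,s[1],.012]))) if 0 else rowat(c,T(np.array([.075,.06,.012])),T(np.array([.075,-.06,.012]))),rowat(c,T(wl(.054,.051)),T(wl(.054,-.051))),rowat(c,T(wl(.048,.051)),T(wl(.048,-.051)))])
    return np.array(out)
r=least_squares(lambda v:(model(v)-obs).ravel(),[0,1.22,.05],x_scale=[.001,.01,.01]);print("shift,yaw,lean deg",r.x.round(4),np.degrees(r.x[2]).round(2),(model(r.x)-obs).mean(0).round(2))
# edge-only lean given other base shifts
for dx in(-.002,0,.002):
    q=least_squares(lambda v:(model([dx,r.x[1],v[0]])-obs)[:,1:].ravel(),[.05]);print(" lean if shift",dx,np.degrees(q.x[0]).round(2))
E
for k in 5 6; do python3 lean.py $k; done
```

```text
[[181.9, 244.5, 257.6], [179.7, 244.8, 258.0], [179.9, 244.8, 258.4], [181.1, 245.8, 259.4], [181.5, 245.9, 259.4], [181.7, 246.1, 259.5]]
leg top outer edge rows [304.2 304.5 304.8 304.5 304.7]
shift,yaw,lean deg [-0.0035  1.2212  0.0406] 2.33 [ 0.05  0.98 -1.04]
 lean if shift -0.002 3.74
 lean if shift 0 5.59
 lean if shift 0.002 7.46
[[185.9, 245.1, 258.8], [184.1, 245.4, 259.1], [185.9, 245.5, 259.5], [187.2, 246.9, 260.5], [187.6, 247.1, 260.4], [187.7, 247.2, 260.6]]
leg top outer edge rows [303.9 303.9 303.9 303.9 303.9]
shift,yaw,lean deg [-0.0031  1.2166 -0.0125] -0.72 [ 0.04  0.99 -1.04]
 lean if shift -0.002 0.23
 lean if shift 0 2.03
 lean if shift 0.002 3.85
```

```bash
cat > holes.py <<'E'
from h import *
import cv2,sys
def blobs(f,box):
    x0,y0,x1,y1=box;g=cv2.imread(f)[y0:y1,x0:x1].astype(float).mean(2)
    G=cv2.resize(g,(0,0),fx=4,fy=4,interpolation=2);m=(G<75).astype(np.uint8)
    n,l,s,c=cv2.connectedComponentsWithStats(m)
    return [( *(((c[i]+.5)/4-.5)+[x0,y0]).round(2),int(s[i,4]),[int(t) for t in s[i,:4]]) for i in range(1,n) if 100<s[i,4]<1500]
if __name__=="__main__":
    for f,b in (("pics/scene0.png",(228,195,292,280)),("pics/s5.png",(345,190,405,260)),("pics/s6.png",(345,190,405,260))):
        print(f); [print("  ",t) for t in blobs(f,b)]
E
python3 holes.py
```

```text
pics/scene0.png
   (np.float64(244.16), np.float64(234.48), 819, [49, 144, 35, 32])
   (np.float64(245.29), np.float64(248.32), 765, [55, 200, 34, 30])
   (np.float64(277.92), np.float64(259.02), 635, [186, 244, 31, 28])
   (np.float64(266.12), np.float64(262.41), 662, [139, 257, 31, 29])
   (np.float64(246.58), np.float64(264.23), 270, [66, 270, 20, 18])
pics/s5.png
   (np.float64(365.81), np.float64(222.68), 378, [73, 122, 25, 22])
   (np.float64(391.21), np.float64(246.4), 329, [175, 217, 23, 21])
   (np.float64(380.83), np.float64(249.38), 317, [135, 229, 21, 21])
pics/s6.png
   (np.float64(363.69), np.float64(223.24), 378, [65, 124, 24, 22])
   (np.float64(389.75), np.float64(246.31), 324, [170, 217, 22, 21])
   (np.float64(379.45), np.float64(249.42), 320, [129, 229, 22, 21])
```

```bash
cat > pit.py <<'E'
from h import *
from station import manip
from scipy.spatial.transform import Rotation as Ro
S=manip.calibration("scene")
def ray(uv,p0,n):
    M=S["cam_to_world"];a=(np.array(uv)-[S["cx"],S["cy"]])/[S["fx"],S["fy"]];b=a.copy()
    for _ in range(5): b=a/(1+S["k1"]*(b@b))
    d=M[:3,:3]@[*b,1];o=M[:3,3];return o+d*((p0-o)@n)/(d@n)
O=np.array([.5892,-.2523,.0249]);R0=Rz(1.2545)
H=[]
for uv in((244.16,234.48),(277.92,259.02),(266.12,262.41)):
    H.append(R0.T@(ray(uv,O+R0@[0,.012,0],R0[:,1])-O))
H=np.array(H);print("holes in square",(H*1e3).round(1).tolist())
def pose(obs,tcp,yaw):
    y=np.array([-np.sin(yaw),np.cos(yaw),0]);x=np.array([np.cos(yaw),np.sin(yaw),0]);c=np.array([tcp[0],tcp[1],0])+.014*x
    def f(v): return np.ravel(proj(S,(Ro.from_euler("ZY",[yaw,v[2]]).as_matrix()@H.T).T+c+v[0]*x+[0,0,v[1]])-obs)
    r=least_squares(f,[0,.01,0],x_scale=[.001,.001,.01]);return r.x[0]*1e3,r.x[1]*1e3,np.degrees(r.x[2]),f(r.x).round(2)
if __name__=="__main__":
    print("5",pose([(365.81,222.68),(391.21,246.4),(380.83,249.38)],(.49595,-.4365),1.2329))
    print("6",pose([(363.69,223.24),(389.75,246.31),(379.45,249.42)],(.49738,-.43229),1.2329))
E
python3 pit.py
```

```text
holes in square [[-13.8, 12.0, 75.8], [-65.8, 12.0, 13.7], [-45.8, 12.0, 13.6]]
5 (np.float64(-2.083362197431971), np.float64(9.771029368841104), np.float64(0.710189092369506), array([ 0.01, -0.01, -0.02, -0.04,  0.02,  0.05]))
6 (np.float64(-3.963420873776541), np.float64(9.664537642392322), np.float64(1.725627768914498), array([-0.02, -0.05,  0.06, -0.04, -0.03,  0.1 ]))
```

Call:
{"fn": "send_rows", "kwargs": {"motion": [{"gripper": 5,"travel": [-1,0,-0.3],"rotation": [0,0,0]},{"gripper": 5,"travel": [0,0,0],"rotation": [0,0,0.4]},{"gripper": 5,"travel": [0,0,0],"rotation": [0,0.4,0.4]},{"gripper": 5,"travel": [0,0,0],"rotation": [0,0.4,0]},{"gripper": 5,"travel": [0,0,0],"rotation": [0,0.4,0]},{"gripper": 5,"travel": [0,0,0],"rotation": [0,0.4,0]},{"gripper": 5,"travel": [0,0,0],"rotation": [0,0,0]},{"gripper": 5,"travel": [0,0,0],"rotation": [0,0,0]}], "newtons": 120}}

```text
t: 11.17
tcp_pos: [0.4968, -0.4337, 0.0962]
tool_rot: [0.82, 0.573, 0.009, -0.004]
force: [-3.9, -9.8, 2.5]
finger_gap: 0.266
```

```bash
cat > chk.py <<'E'
import sys,cv2
k=sys.argv[1]
from station import manip
from h import *
from pit import pose
from holes import blobs
from scipy.spatial.transform import Rotation as Ro
import subprocess
st=manip.sense();R=Ro.from_quat(st["tool_rot"]).as_matrix();x=R[:,0];yaw=np.arctan2(x[1],x[0])
f=st["force"];u=np.array([.34,.94]);b=st["tcp_pos"][:2]-[.4844,-.4645]
print("t",st["t"],"F fwd/lat/z",(f[:2]@u).round(1),(f[0]*.94-f[1]*.34).round(1),f[2].round(1),"tool pitch",np.degrees(-(R[:2,2]@x[:2])).round(2),"yaw",yaw.round(4),"tcp travel",(b@u*1e3).round(2),"z",st["tcp_pos"][2].round(4))
w=manip.snapshot("wrist");np.save(f"w{k}.npy",manip.calibration("wrist")["cam_to_world"]);d=manip.snapshot("side");s=manip.snapshot("scene")
for n,i in(("w",w),("d",d),("s",s)): cv2.imwrite(f"pics/{n}{k}.png",i[:,:,::-1])
B=sorted([t[:2] for t in blobs(f"pics/s{k}.png",(345,190,405,260)) if 215<t[1]],key=lambda t:t[1]);print(np.round(B,2).tolist())
if len(B)==3:
    p=pose(np.array(B),st["tcp_pos"],yaw);print("sq: lag %.2f z %.2f pitch %.2f"%p[:3],p[3],"corner travel",(b@u*1e3+p[0]).round(2))
subprocess.run(["python3","lean.py",k])
E
python3 chk.py 7
```

```text
[[187.9, 243.4, 257.4], [187.6, 243.5, 257.6], [187.6, 243.4, 257.6], [187.9, 243.7, 257.4], [187.9, 243.7, 257.4], [187.9, 243.7, 257.5]]
leg top outer edge rows [303.8 303.8 303.9 303.8 303.8]
shift,yaw,lean deg [-0.0034  1.2175 -0.0175] -1.0 [ 0.04  1.08 -1.13]
 lean if shift -0.002 0.22
 lean if shift 0 2.02
 lean if shift 0.002 3.84
holes in square [[-13.8, 12.0, 75.8], [-65.8, 12.0, 13.7], [-45.8, 12.0, 13.6]]
t 11.1667 F fwd/lat/z -10.5 -0.3 2.5 tool pitch -1.09 yaw 1.2196 tcp travel 33.15 z 0.0962
[[364.33, 223.09], [365.39, 234.43], [389.87, 247.22], [379.44, 249.97]]
```

```bash
sed -i 's/^if len(B)==3:/B=[B[0],B[-2],B[-1]]\nif 1:/' chk.py; python3 - <<'E'
from pit import *
print(pose(np.array([(364.33,223.09),(389.87,247.22),(379.44,249.97)]),(.4968,-.4337),1.2196))
E
```

```text
holes in square [[-13.8, 12.0, 75.8], [-65.8, 12.0, 13.7], [-45.8, 12.0, 13.6]]
(np.float64(-2.045983995021202), np.float64(9.932547511209197), np.float64(0.44216842674660284), array([ 0.  , -0.03,  0.01, -0.08, -0.01,  0.12]))
```

Call:
{"fn": "send_rows", "kwargs": {"motion": [{"gripper": 5,"travel": [0.7,0,-0.1],"rotation": [0,0.2,0]},{"gripper": 5,"travel": [0.7,0,0],"rotation": [0,0.2,0]},{"gripper": 5,"travel": [0.6,0,0],"rotation": [0,0.2,0]},{"gripper": 5,"travel": [0,0,0],"rotation": [0,0,0]},{"gripper": 5,"travel": [0,0,0],"rotation": [0,0,0]}]}}

```text
t: 11.73
tcp_pos: [0.4971, -0.4325, 0.0962]
tool_rot: [0.82, 0.573, 0.013, -0.006]
force: [-5.3, -10.0, 1.2]
finger_gap: 0.266
```

```bash
python3 chk.py 8; python3 - <<'E'
from holes import blobs
for t in blobs("pics/s2.png",(330,90,430,260)): print(t)
E
```

```text
[[190.9, 246.1, 259.5], [190.6, 246.1, 259.9], [190.6, 246.1, 259.9], [190.6, 246.3, 259.6], [190.6, 246.3, 259.6], [190.6, 246.5, 259.6]]
leg top outer edge rows [302.9 302.9 303.  303.  302.9]
shift,yaw,lean deg [-0.0034  1.2188 -0.0181] -1.04 [ 0.03  0.89 -0.93]
 lean if shift -0.002 0.2
 lean if shift 0 2.0
 lean if shift 0.002 3.82
holes in square [[-13.8, 12.0, 75.8], [-65.8, 12.0, 13.7], [-45.8, 12.0, 13.6]]
t 11.7333 F fwd/lat/z -11.2 -1.6 1.2 tool pitch -1.61 yaw 1.2198 tcp travel 34.38 z 0.0962
[[364.05, 223.09], [389.84, 246.86], [379.44, 249.8]]
sq: lag -3.24 z 10.11 pitch 0.92 [-0.03 -0.05  0.05 -0.02 -0.01  0.07] corner travel 31.13
(np.float64(409.96), np.float64(90.76), 159, [309, 0, 21, 15])
(np.float64(348.61), np.float64(105.92), 151, [66, 58, 19, 16])
(np.float64(388.79), np.float64(161.6), 519, [224, 275, 26, 27])
(np.float64(387.61), np.float64(176.42), 470, [220, 334, 25, 28])
(np.float64(413.93), np.float64(190.9), 409, [326, 393, 24, 25])
(np.float64(403.29), np.float64(193.55), 400, [284, 404, 23, 24])
(np.float64(386.03), np.float64(193.84), 113, [219, 411, 14, 13])
```

```bash
cat > gap.py <<'E'
from h import *
from station import manip
from scipy.spatial.transform import Rotation as Ro
from pit import pose,S
import sys
def rowray(W,row,z,x):  # point on plane z at col 322 for a row
    M=W["cam_to_world"];a=np.array([0,(row-W["cy"])/W["fy"]]);b=a/(1+W["k1"]*(a@a));d=M[:3,:3]@[*b,1];o=M[:3,3]
    return (o+d*(z-o[2])/d[2])[:2]@x
def gap(k,rt,ri,pitch):
    W=manip.calibration("wrist");W["cam_to_world"]=np.load(f"w{k}.npy");x=np.array([np.cos(1.2185),np.sin(1.2185)])
    return 1e3*(rowray(W,ri,.082,x)-rowray(W,rt,.132,x))+50*np.tan(np.radians(pitch))
if __name__=="__main__":
    print("s2 bias",pose(np.array([(388.79,161.6),(413.93,190.9),(403.29,193.55)]),(.48189,-.46603),1.2301))
    for k,rt,ri,p in(("5",304.6,258.7,.71),("6",303.9,259.9,1.73),("7",303.8,257.5,.44),("8",302.9,259.7,.92)):
        print(k,"gap at measured pitch",gap(k,rt,ri,p).round(2),"at 0",gap(k,rt,ri,0).round(2))
E
python3 gap.py
```

```text
holes in square [[-13.8, 12.0, 75.8], [-65.8, 12.0, 13.7], [-45.8, 12.0, 13.6]]
s2 bias (np.float64(0.5681594293553502), np.float64(111.74160251127779), np.float64(0.11848197776038913), array([ 0.07,  0.08,  0.02, -0.05, -0.1 , -0.03]))
5 gap at measured pitch -0.29 at 0 -0.91
6 gap at measured pitch -0.5 at 0 -2.01
7 gap at measured pitch 1.01 at 0 0.63
8 gap at measured pitch 0.42 at 0 -0.38
```

```bash
cat > we.py <<'E'
from h import *
from station import manip
import cv2,sys
S=manip.calibration("scene")
def cols(f,r0,r1,c0,c1):
    g=cv2.imread(f).astype(float).mean(2);out=[]
    for r in range(r0,r1):
        d=-np.diff(cv2.GaussianBlur(g,(0,0),.6)[r,c0:c1]);i=np.clip(d,0,None);i[i<.4*i.max()]=0;out.append(c0+.5+(i*np.arange(len(i))).sum()/i.sum())
    return np.array(out)
def edge(l,dx,y=.051,xx=.048):
    b=np.array([.4845,-.4645,0]);R=Rz(1.2185);o=np.array([.051,0,.018]);P=[]
    for z in(.082,.06,.04,.025):
        q=np.array([xx-.051,y,z-.018]);P.append(R@(o+[q[0]*np.cos(l)-q[2]*np.sin(l)+dx,y,q[0]*np.sin(l)+q[2]*np.cos(l)])+b)
    return proj(S,P)
if __name__=="__main__":
    f=sys.argv[1];print(edge(0,0).round(1).tolist())
    r0,r1,c0,c1=map(int,sys.argv[2:6]);r=np.arange(r0,r1);c=cols(f,r0,r1,c0,c1);print(c.round(1).tolist())
    def res(v): p=edge(v[0],v[1]);o=np.argsort(p[:,1]);return np.interp(r,p[o,1],p[o,0])-c
    q=least_squares(res,[0,0],x_scale=[.01,.001],loss="soft_l1",f_scale=.3);print("lean deg",np.degrees(q.x[0]).round(2),"dx",q.x[1].round(4),"rms",np.sqrt((res(q.x)**2).mean()).round(2))
E
python3 we.py pics/s8.png 244 262 362 376
```

```text
[[367.4, 240.6], [366.5, 252.3], [365.8, 262.7], [365.2, 270.3]]
[365.3, 365.4, 366.9, 365.6, 366.9, 368.1, 368.9, 369.1, 368.6, 367.5, 365.3, 365.4, 367.0, 365.9, 366.4, 366.9, 366.5, 366.5]
lean deg -3.27 dx -0.0027 rms 1.21
```

```bash
python3 - <<'E'
import cv2,numpy as np
a=cv2.imread("pics/s8.png")[200:280,325:395];b=cv2.imread("pics/d8.png")[260:340,280:360]
a=cv2.resize(a,None,fx=7,fy=7,interpolation=2);b=cv2.resize(b,None,fx=3.8,fy=7,interpolation=2)
cv2.imwrite("pics/c8.png",np.hstack([a,b]))
E
```

```text
(no output)
```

View pics/c8.png

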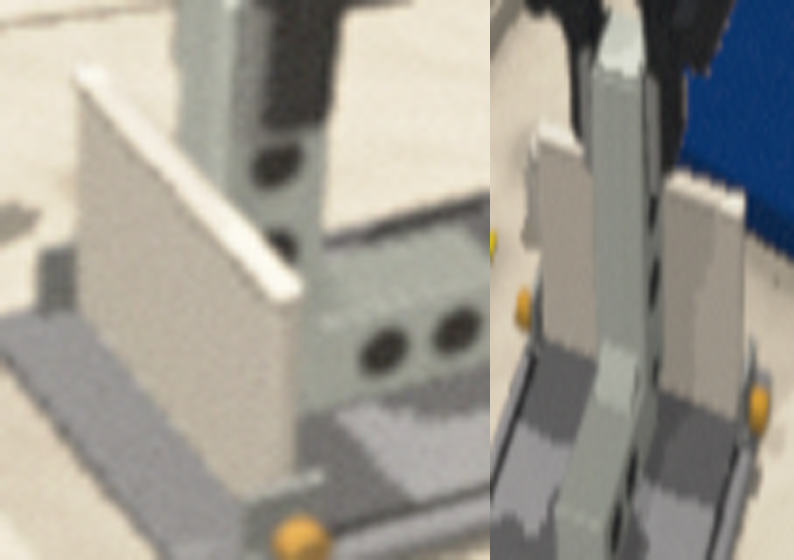

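```bash
cat > we2.py <<'E'
from we import *
def run(f,y,xx,r0,r1,c0,c1):
    r=np.arange(r0,r1);c=cols(f,r0,r1,c0,c1)
    def res(v): p=edge(v[0],v[1],y,xx);o=np.argsort(p[:,1]);return np.interp(r,p[o,1],p[o,0])-c
    q=least_squares(res,[0,0],x_scale=[.01,.001],loss="soft_l1",f_scale=.2);print(f,y,"lean deg",np.degrees(q.x[0]).round(2),"dx",q.x[1].round(4),"rms",np.sqrt((res(q.x)**2).mean()).round(2),c.round(1).tolist())
for k in (6,7,8):
    run(f"pics/s{k}.png",-.051,.054,214,234,331,341)
    run(f"pics/s{k}.png",.051,.048,246,266,363,371)
run("pics/s5.png",-.051,.054,214,234,332,343)
E
python3 we2.py
```

```text
pics/s6.png -0.051 lean deg 1.09 dx -0.0017 rms 0.35 [335.5, 335.6, 335.6, 335.5, 335.5, 335.5, 335.6, 335.6, 335.6, 335.5, 335.1, 334.6, 334.2, 334.2, 335.0, 335.1, 335.3, 335.0, 334.7, 334.5]
pics/s6.png 0.051 lean deg -6.89 dx -0.0038 rms 0.32 [365.7, 365.7, 365.8, 365.9, 365.4, 365.3, 365.4, 365.4, 365.5, 365.4, 365.7, 365.8, 366.4, 366.6, 366.6, 366.5, 366.5, 366.5, 366.5, 366.2]
pics/s7.png -0.051 lean deg 0.98 dx -0.0018 rms 0.4 [335.5, 335.6, 335.6, 335.6, 335.6, 335.6, 335.6, 335.6, 335.5, 335.5, 335.3, 334.2, 334.0, 334.6, 335.0, 335.4, 335.3, 335.0, 334.7, 334.5]
pics/s7.png 0.051 lean deg -8.35 dx -0.0044 rms 0.3 [365.5, 365.4, 365.1, 365.4, 365.4, 365.3, 365.0, 365.1, 365.3, 365.5, 365.4, 365.7, 366.4, 366.6, 366.3, 366.5, 366.5, 366.6, 366.6, 366.5]
pics/s8.png -0.051 lean deg -0.13 dx -0.0027 rms 0.43 [335.5, 335.6, 335.6, 335.6, 335.6, 335.6, 335.6, 335.6, 335.6, 335.5, 335.4, 334.2, 334.1, 334.6, 335.0, 335.4, 335.5, 335.3, 335.3, 334.6]
pics/s8.png 0.051 lean deg -7.49 dx -0.0041 rms 0.38 [365.8, 365.6, 365.4, 365.8, 365.4, 365.1, 365.0, 365.3, 365.3, 365.4, 365.5, 365.9, 366.4, 366.9, 366.5, 366.5, 366.5, 366.5, 366.5, 366.5]
pics/s5.png -0.051 lean deg 4.15 dx -0.0021 rms 0.79 [337.3, 337.4, 337.1, 337.3, 337.4, 337.3, 337.1, 337.0, 336.6, 336.4, 335.3, 334.4, 334.3, 334.6, 335.1, 335.6, 336.0, 336.0, 336.0, 335.5]
```

```bash
python3 - <<'E'
from we import *
for l in (0,-2,-4,2): print(l,edge(np.radians(l),0,-.051,.054).round(2).tolist(), edge(np.radians(l),0,.051,.054).round(2)[[0,3]].tolist(),edge(np.radians(l),0,.051,.048).round(2)[[0,3]].tolist())
im=cv2.imread("pics/s8.png").astype(int)
g=im.mean(2).astype(int)
for r in range(210,248,2): print(r,g[r,329:343])
for r in range(240,272,2): print(r,g[r,358:376])
E
```

```text
0 [[334.41, 209.18], [334.07, 220.44], [333.77, 230.42], [333.55, 237.75]] [[363.89, 241.53], [361.85, 271.27]] [[367.37, 240.62], [365.2, 270.32]]
-2 [[333.19, 209.54], [333.28, 220.7], [333.36, 230.58], [333.42, 237.83]] [[362.59, 241.95], [361.71, 271.36]] [[366.08, 240.92], [365.07, 270.31]]
-4 [[331.97, 209.94], [332.49, 220.98], [332.96, 230.75], [333.29, 237.92]] [[361.28, 242.41], [361.57, 271.46]] [[364.78, 241.27], [364.93, 270.3]]
2 [[335.63, 208.86], [334.87, 220.21], [334.18, 230.27], [333.68, 237.67]] [[365.19, 241.15], [361.99, 271.18]] [[368.66, 240.35], [365.33, 270.34]]
210 [222 221 220 223 222 223 220 239 244 243 241 232 226 224]
212 [226 225 226 226 225 221 203 198 216 232 235 232 226 225]
214 [225 225 226 227 228 225 217 186 170 192 221 231 231 230]
216 [226 224 224 227 225 223 214 189 177 170 172 201 226 234]
218 [226 225 224 225 227 227 216 189 173 178 172 164 184 213]
220 [226 225 224 225 221 221 211 189 176 174 177 173 172 169]
222 [225 223 222 223 225 223 215 189 179 172 174 176 175 175]
224 [219 219 216 213 211 209 198 180 175 173 174 177 174 176]
226 [221 
[... 1220 characters left out ...]
54 [177 178 175 171 171 178 181 169 157 156 155 156 153 154 153 154 151 149]
256 [175 177 172 173 177 177 174 170 158 153 147 155 153 153 150 150 150 144]
258 [177 176 173 177 178 177 175 168 161 152 143 139 139 134 131 139 145 150]
260 [177 176 175 176 179 177 179 169 157 133 118 113 113 114 121 138 154 165]
262 [176 176 177 176 176 179 177 166 155 127 114 113 111 113 109 114 118 138]
264 [174 178 177 177 175 172 174 164 155 127 111 113 112 115 112 114 111 113]
266 [171 177 174 177 179 173 173 161 149 128 121 120 125 119 116 109 116 114]
268 [173 175 173 177 175 168 170 174 166 161 155 165 164 130 116 108 116 116]
270 [160 166 173 169 163 163 153 142 131 129 124 112 114 113 114 109 111 114]
```

Call:
{"fn": "send_rows", "kwargs": {"motion": [{"gripper": 5,"travel": [-2,0,0],"rotation": [0,0,0]},{"gripper": 5,"travel": [-3,0,0],"rotation": [0,0,0]},{"gripper": 5,"travel": [0,0,-5],"rotation": [0,0.4,0]},{"gripper": 5,"travel": [0,0,-12],"rotation": [0,0.4,0]},{"gripper": 5,"travel": [0,0,-18],"rotation": [0,0,0]},{"gripper": 5,"travel": [0,0,-20],"rotation": [0,0,0]},{"gripper": 5,"travel": [0,0,-18],"rotation": [0,0,0]},{"gripper": 5,"travel": [0,0,-12],"rotation": [0,0,0]},{"gripper": 5,"travel": [0,0,0],"rotation": [0,0,0]}]}}

```text
t: 12.63
tcp_pos: [0.4954, -0.4354, 0.1819]
tool_rot: [0.82, 0.572, 0.022, -0.014]
force: [0.5, -0.6, -2.0]
finger_gap: 0.264
```

Call:
{"fn": "send_rows", "kwargs": {"motion": [{"gripper": 5,"travel": [8,0,0],"rotation": [0,0,0]},{"gripper": 5,"travel": [16,0,0],"rotation": [0,0,0]},{"gripper": 5,"travel": [22,0,0],"rotation": [0,0,0]},{"gripper": 5,"travel": [22,0,0],"rotation": [0,0,0]},{"gripper": 5,"travel": [22,0,0],"rotation": [0,0,0]},{"gripper": 5,"travel": [14,0,0],"rotation": [0,0,0]},{"gripper": 5,"travel": [6,0,0],"rotation": [0,0,0]},{"gripper": 5,"travel": [0,0,0],"rotation": [0,0,0]}]}}

```text
t: 13.3
tcp_pos: [0.5325, -0.3299, 0.1853]
tool_rot: [0.819, 0.573, 0.021, -0.016]
force: [0.8, -0.3, -2.5]
finger_gap: 0.265
```

```bash
python3 - <<'E'
from h import *
from station import manip
import cv2
st=manip.sense();b=st["tcp_pos"][:2]-[.4844,-.4645];print(st["t"],st["tcp_pos"],st["force"],"travel",b@[.345,.94]*1e3)
s=manip.snapshot("scene");cv2.imwrite("pics/s9.png",s[:,:,::-1])
from holes import blobs
[print(t) for t in blobs("pics/s9.png",(270,100,400,250))]
E
```

```text
13.3 [ 0.5325095  -0.32991243  0.18527887] [ 0.81243441 -0.26907419 -2.54851672] travel 143.11009411533675
(np.float64(390.3), np.float64(103.53), 171, [467, 9, 34, 12])
(np.float64(312.94), np.float64(185.2), 934, [160, 318, 33, 45])
(np.float64(300.11), np.float64(187.81), 686, [107, 339, 31, 29])
(np.float64(299.96), np.float64(203.1), 643, [107, 400, 30, 29])
(np.float64(331.38), np.float64(218.01), 498, [234, 462, 27, 25])
(np.float64(319.34), np.float64(220.7), 535, [186, 471, 27, 27])
(np.float64(299.7), np.float64(220.84), 185, [113, 478, 16, 15])
```

```bash
python3 - <<'E'
from pit import *
from station import manip
st=manip.sense();R=Ro.from_quat(st["tool_rot"]).as_matrix();x=R[:,0];print("tool pitch",np.degrees(-(R[:2,2]@x[:2])),"roll",np.degrees(R[2,1]))
print(pose(np.array([(300.11,187.81),(331.38,218.01),(319.34,220.7)]),st["tcp_pos"],np.arctan2(x[1],x[0])))
E
```

```text
holes in square [[-13.8, 12.0, 75.8], [-65.8, 12.0, 13.7], [-45.8, 12.0, 13.6]]
tool pitch -2.9930061037256204 roll -0.05685790794440556
(np.float64(2.038273807244806), np.float64(99.39952912097743), np.float64(-1.3797071546057176), array([ 0.07,  0.09, -0.04, -0.05, -0.04, -0.06]))
```

Call:
{"fn": "send_rows", "kwargs": {"motion": [{"gripper": 5,"travel": [0,0,6],"rotation": [0,-0.5,0]},{"gripper": 5,"travel": [0,0,10],"rotation": [0,-0.5,0]},{"gripper": 5,"travel": [0,0,10],"rotation": [0,-0.5,0]},{"gripper": 5,"travel": [0,0,5],"rotation": [0,0,0]},{"gripper": 5,"travel": [-5,0,0],"rotation": [0,0,0]},{"gripper": 5,"travel": [-6,0,0],"rotation": [0,0,0]},{"gripper": 5,"travel": [-4,0,0],"rotation": [0,0,0]},{"gripper": 5,"travel": [0,0,0],"rotation": [0,0,0]}]}}

```text
t: 14.02
tcp_pos: [0.5274, -0.3476, 0.1552]
tool_rot: [0.821, 0.571, 0.011, -0.006]
force: [0.3, -0.2, -3.0]
finger_gap: 0.261
```

Call:
{"fn": "send_rows", "kwargs": {"motion": [{"gripper": 5,"travel": [-2,0,0],"rotation": [0,0,0]},{"gripper": 5,"travel": [-2,0,0],"rotation": [0,0,0]},{"gripper": 5,"travel": [0,0,0],"rotation": [0,0,0]}]}}

```text
t: 14.27
tcp_pos: [0.5261, -0.3498, 0.1549]
tool_rot: [0.82, 0.572, 0.011, -0.007]
force: [-0.7, 0.4, -2.6]
finger_gap: 0.265
```

Call:
{"fn": "send_rows", "kwargs": {"motion": [{"gripper": 5,"travel": [-2,0,0],"rotation": [0,0,0]},{"gripper": 5,"travel": [-1,0,0],"rotation": [0,0,0]},{"gripper": 5,"travel": [0,0,0],"rotation": [0,0,0]}]}}

```text
t: 14.52
tcp_pos: [0.5254, -0.3513, 0.1546]
tool_rot: [0.82, 0.572, 0.011, -0.008]
force: [0.8, 2.4, -0.9]
finger_gap: 0.262
```

Call:
{"fn": "send_rows", "kwargs": {"motion": [{"gripper": 5,"travel": [-2,0,0],"rotation": [0,0,0]},{"gripper": 5,"travel": [-1,0,0],"rotation": [0,0,0]},{"gripper": 5,"travel": [0,0,0],"rotation": [0,0,0]}]}}

```text
t: 14.77
tcp_pos: [0.5242, -0.3544, 0.1545]
tool_rot: [0.82, 0.572, 0.011, -0.008]
force: [2.3, 3.9, 0.6]
finger_gap: 0.266
```

Call:
{"fn": "send_rows", "kwargs": {"motion": [{"gripper": 5,"travel": [-2,0,0],"rotation": [0,0,0]},{"gripper": 5,"travel": [-2,0,0],"rotation": [0,0,0]},{"gripper": 5,"travel": [-1.5,0,0],"rotation": [0,0,0]},{"gripper": 5,"travel": [0,0,0],"rotation": [0,0,0]}]}}

```text
t: 15.1
tcp_pos: [0.522, -0.3604, 0.1541]
tool_rot: [0.82, 0.572, 0.011, -0.008]
force: [0.8, 3.1, -0.8]
finger_gap: 0.261
```

```bash
python3 - <<'E'
from pit import *
from station import manip
import cv2
st=manip.sense();R=Ro.from_quat(st["tool_rot"]).as_matrix();x=R[:,0];print(st["t"],st["tcp_pos"],st["force"],"tool pitch",np.degrees(-(R[:2,2]@x[:2])))
s=manip.snapshot("scene");cv2.imwrite("pics/s10.png",s[:,:,::-1])
from holes import blobs
B=blobs("pics/s10.png",(290,100,400,280));[print(t[:3]) for t in B]
from we import cols
print(cols("pics/s10.png",214,224,330,348).round(1))
E
```

```text
holes in square [[-13.8, 12.0, 75.8], [-65.8, 12.0, 13.7], [-45.8, 12.0, 13.6]]
15.1 [ 0.52196317 -0.36044639  0.15413833] [ 0.77356235  3.14905411 -0.80058687] tool pitch -1.4919677061668022
(np.float64(320.63), np.float64(201.86), 592)
(np.float64(297.77), np.float64(215.46), 1395)
(np.float64(320.54), np.float64(216.18), 549)
(np.float64(350.46), np.float64(229.25), 421)
(np.float64(338.94), np.float64(232.13), 449)
(np.float64(320.28), np.float64(232.98), 137)
(np.float64(295.07), np.float64(266.38), 107)
(np.float64(302.08), np.float64(267.75), 153)
(np.float64(292.72), np.float64(271.92), 133)
[340.6 340.3 339.7 336.8 332.6 332.3 335.5 342.3 340.9 344.6]
```

```bash
python3 - <<'E'
from pit import *
from station import manip
st=manip.sense();R=Ro.from_quat(st["tool_rot"]).as_matrix();x=R[:,0]
print(pose(np.array([(320.63,201.86),(350.46,229.25),(338.94,232.13)]),st["tcp_pos"],np.arctan2(x[1],x[0])),np.arctan2(x[1],x[0]))
b=st["tcp_pos"][:2]-[.4844,-.4645];print("travel",b@[.345,.94]*1e3,"lat",b@[-.94,.345]*1e3)
E
```

```text
holes in square [[-13.8, 12.0, 75.8], [-65.8, 12.0, 13.7], [-45.8, 12.0, 13.6]]
(np.float64(-1.6365958417512878), np.float64(68.23877771774886), np.float64(0.031037681916034968), array([ 0.01,  0.01, -0.01, -0.03, -0.  ,  0.02])) 1.218029512937358
travel 110.82731731438822 lat 0.5723655118429235
```

Call:
{"fn": "send_rows", "kwargs": {"motion": [{"gripper": 5,"travel": [4,0,0],"rotation": [0,0,0]},{"gripper": 5,"travel": [6,0,-2],"rotation": [0,0,0]},{"gripper": 5,"travel": [2,0,-10],"rotation": [0,0,0]},{"gripper": 5,"travel": [0,0,-14],"rotation": [0,0,0]},{"gripper": 5,"travel": [0,0,-10],"rotation": [0,0,0]},{"gripper": 5,"travel": [0,0,0],"rotation": [0,0,0]}]}}

```text
t: 15.65
tcp_pos: [0.5275, -0.3513, 0.1939]
tool_rot: [0.82, 0.572, 0.011, -0.004]
force: [0.4, -0.4, -2.3]
finger_gap: 0.263
```

Call:
{"fn": "send_rows", "kwargs": {"motion": [{"gripper": 5,"travel": [-8,0,0],"rotation": [0,0,0]},{"gripper": 5,"travel": [-16,-1,0],"rotation": [0,0,0]},{"gripper": 5,"travel": [-22,-1,0],"rotation": [0,0,0]},{"gripper": 5,"travel": [-22,0,0],"rotation": [0,0,0]},{"gripper": 5,"travel": [-22,0,0],"rotation": [0,0,0]},{"gripper": 5,"travel": [-16,0,0],"rotation": [0,0,0]},{"gripper": 5,"travel": [-8,0,0],"rotation": [0,0,0]},{"gripper": 5,"travel": [0,0,0],"rotation": [0,0,0]}]}}

```text
t: 16.32
tcp_pos: [0.4833, -0.4585, 0.1868]
tool_rot: [0.821, 0.571, 0.01, -0.008]
force: [0.1, -0.1, -2.6]
finger_gap: 0.267
```

Call:
{"fn": "send_rows", "kwargs": {"motion": [{"gripper": 5,"travel": [0,0,6],"rotation": [0,0,0]},{"gripper": 5,"travel": [0,0,14],"rotation": [0,0,0]},{"gripper": 5,"travel": [0,0,18],"rotation": [0,0,0]},{"gripper": 5,"travel": [0,0,18],"rotation": [0,0,0]},{"gripper": 5,"travel": [0,0,14],"rotation": [0,0,0]},{"gripper": 5,"travel": [0,0,8],"rotation": [0,0,0]},{"gripper": 5,"travel": [0,0,6],"rotation": [0,0,0]},{"gripper": 5,"travel": [0,0,0],"rotation": [0,0,0]},{"gripper": 5,"travel": [0,0,0],"rotation": [0,0,0]}]}}

```text
t: 17.07
tcp_pos: [0.4859, -0.4536, 0.1038]
tool_rot: [0.82, 0.572, 0.011, -0.007]
force: [-0.0, -0.1, -3.3]
finger_gap: 0.264
```

```bash
sed -i 's/(345,190,405,260)) if 215<t\[1\]/(345,180,415,265)) if 205<t[1]/; s/^B=\[B\[0\].*/B=[B[0],B[-2],B[-1]];print(B)/' chk.py; python3 chk.py 11; python3 -c "
from holes import blobs
for t in blobs('pics/s11.png',(330,170,430,280)):print(t)"
```

```text
[[181.4, 242.5, 260.6], [176.6, 248.2, 261.1], [181.8, 250.8, 266.2], [187.4, 249.1, 265.5], [179.0, 251.5, 266.5], [181.1, 244.0, 262.6]]
leg top outer edge rows [303.1 303.5 303.7 303.1 303.7]
shift,yaw,lean deg [-0.0222  1.2019  0.1309] 7.5 [ 0.17  2.72 -2.92]
 lean if shift -0.002 28.68
 lean if shift 0 31.18
 lean if shift 0.002 33.8
holes in square [[-13.8, 12.0, 75.8], [-65.8, 12.0, 13.7], [-45.8, 12.0, 13.6]]
t 17.0667 F fwd/lat/z -0.1 0.0 -3.3 tool pitch -1.5 yaw 1.2189 tcp travel 10.81 z 0.1038
[[378.54, 216.13], [377.5, 229.22], [403.15, 240.66], [392.78, 243.48]]
[(np.float64(378.54), np.float64(216.13)), (np.float64(403.15), np.float64(240.66)), (np.float64(392.78), np.float64(243.48))]
sq: lag -2.49 z 19.00 pitch 0.30 [-0.03 -0.04  0.   -0.    0.03  0.05] corner travel 8.32
(np.float64(378.54), np.float64(216.13), 390, [184, 175, 25, 23])
(np.float64(377.5), np.float64(229.22), 370, [180, 228, 24, 22])
(np.float64(403.15), np.float64(240.66), 311, [284, 274, 21, 21])
(np.float64(392.78), np.float64(243.48), 317, [242, 285, 22, 21])
```

Call:
{"fn": "send_rows", "kwargs": {"motion": [{"gripper": 5,"travel": [0,0,3],"rotation": [0,0,0]},{"gripper": 5,"travel": [0,0,3],"rotation": [0,0,0]},{"gripper": 5,"travel": [0,0,1],"rotation": [0,0,0]},{"gripper": 5,"travel": [0,0,0],"rotation": [0,0,0]}]}}

```text
t: 17.55
tcp_pos: [0.4854, -0.4536, 0.0964]
tool_rot: [0.82, 0.572, 0.011, -0.008]
force: [-0.6, -1.0, -2.8]
finger_gap: 0.265
```

Call:
{"fn": "send_rows", "kwargs": {"motion": [{"gripper": 5,"travel": [0,0,0.8],"rotation": [0,0,0]},{"gripper": 5,"travel": [0,0,0],"rotation": [0,0,0]},{"gripper": 5,"travel": [0,0,0],"rotation": [0,0,0]}]}}

```text
t: 17.8
tcp_pos: [0.4855, -0.4538, 0.0962]
tool_rot: [0.82, 0.572, 0.011, -0.007]
force: [-1.1, 1.0, 0.8]
finger_gap: 0.266
```

Call:
{"fn": "send_rows", "kwargs": {"motion": [{"gripper": 5,"travel": [0,0,0.6],"rotation": [0,0,0]},{"gripper": 5,"travel": [0,0,0],"rotation": [0,0,0]},{"gripper": 5,"travel": [0,0,0],"rotation": [0,0,0]}]}}

```text
t: 18.05
tcp_pos: [0.4856, -0.4537, 0.0962]
tool_rot: [0.82, 0.572, 0.011, -0.007]
force: [-1.4, 1.4, 5.3]
finger_gap: 0.265
```

Call:
{"fn": "send_rows", "kwargs": {"motion": [{"gripper": 5,"travel": [1,0,-0.3],"rotation": [0,0,0]},{"gripper": 5,"travel": [2,0,0],"rotation": [0,0,0]},{"gripper": 5,"travel": [2,0,0],"rotation": [0,0,0]},{"gripper": 5,"travel": [2,0,0],"rotation": [0,0,0]},{"gripper": 5,"travel": [2,0,0],"rotation": [0,0,0]},{"gripper": 5,"travel": [2,0,0],"rotation": [0,0,0]},{"gripper": 5,"travel": [2,0,0],"rotation": [0,0,0]},{"gripper": 5,"travel": [1,0,0],"rotation": [0,0,0]},{"gripper": 5,"travel": [0,0,0],"rotation": [0,0,0]}]}}

```text
t: 18.8
tcp_pos: [0.4908, -0.4414, 0.0962]
tool_rot: [0.82, 0.572, 0.01, -0.006]
force: [-0.5, -5.0, 4.0]
finger_gap: 0.263
```

```bash
python3 chk.py 12
```

```text
[[182.8, 247.1, 259.3], [174.9, 247.1, 260.4], [174.9, 247.0, 260.1], [174.9, 247.0, 260.1], [174.9, 247.0, 260.1], [175.0, 247.0, 260.4]]
leg top outer edge rows [303.4 303.2 303.1 303.5 303. ]
shift,yaw,lean deg [-0.0044  1.2262  0.1374] 7.87 [ 0.06  1.   -1.07]
 lean if shift -0.002 10.16
 lean if shift 0 12.1
 lean if shift 0.002 14.08
holes in square [[-13.8, 12.0, 75.8], [-65.8, 12.0, 13.7], [-45.8, 12.0, 13.6]]
t 18.8 F fwd/lat/z -4.8 1.2 4.0 tool pitch -1.4 yaw 1.2186 tcp travel 23.92 z 0.0962
[[370.6, 222.55], [395.74, 246.58], [385.44, 249.56]]
[(np.float64(370.6), np.float64(222.55)), (np.float64(395.74), np.float64(246.58)), (np.float64(385.44), np.float64(249.56))]
sq: lag -2.47 z 10.14 pitch 0.50 [-0.01 -0.01  0.06  0.02 -0.04 -0.01] corner travel 21.45
```

Call:
{"fn": "send_rows", "kwargs": {"motion": [{"gripper": 5,"travel": [1.5,0,-0.1],"rotation": [0,0.2,0]},{"gripper": 5,"travel": [1.5,0,-0.1],"rotation": [0,0.2,0]},{"gripper": 5,"travel": [1.5,0,0],"rotation": [0,0,0]},{"gripper": 5,"travel": [1.5,0,0],"rotation": [0,0,0]},{"gripper": 5,"travel": [1,0,0],"rotation": [0,0,0]},{"gripper": 5,"travel": [0,0,0],"rotation": [0,0,0]},{"gripper": 5,"travel": [0,0,0],"rotation": [0,0,0]}]}}

```text
t: 19.53
tcp_pos: [0.493, -0.4343, 0.0963]
tool_rot: [0.82, 0.572, 0.014, -0.009]
force: [-0.6, -5.9, 1.8]
finger_gap: 0.263
```

```bash
python3 chk.py 13
```

```text
[[187.1, 247.1, 260.0], [185.9, 247.1, 261.0], [186.9, 247.0, 260.9], [186.9, 247.0, 260.6], [186.9, 247.0, 260.5], [186.9, 247.0, 260.6]]
leg top outer edge rows [303. 303. 303. 303. 303.]
shift,yaw,lean deg [-0.0034  1.2173  0.0357] 2.04 [ 0.05  1.02 -1.08]
 lean if shift -0.002 3.3
 lean if shift 0 5.14
 lean if shift 0.002 6.99
holes in square [[-13.8, 12.0, 75.8], [-65.8, 12.0, 13.7], [-45.8, 12.0, 13.6]]
t 19.5333 F fwd/lat/z -5.7 1.5 1.8 tool pitch -1.88 yaw 1.2182 tcp travel 31.35 z 0.0963
[[366.64, 223.7], [391.93, 248.0], [381.51, 250.76]]
[(np.float64(366.64), np.float64(223.7)), (np.float64(391.93), np.float64(248.0)), (np.float64(381.51), np.float64(250.76))]
sq: lag -2.11 z 10.28 pitch 0.17 [-0.01 -0.03  0.02 -0.06 -0.01  0.09] corner travel 29.23
```

Call:
{"fn": "send_rows", "kwargs": {"motion": [{"gripper": 5,"travel": [0.6,0,0],"rotation": [0,0.1,0]},{"gripper": 5,"travel": [0.6,0,0],"rotation": [0,0,0]},{"gripper": 5,"travel": [0,0,0],"rotation": [0,0,0]}]}}

```text
t: 19.93
tcp_pos: [0.4934, -0.4331, 0.0964]
tool_rot: [0.82, 0.572, 0.014, -0.01]
force: [-0.1, -5.1, 1.8]
finger_gap: 0.265
```

```bash
python3 chk.py 14
```

```text
[[189.1, 247.2, 260.0], [188.6, 247.2, 261.0], [188.6, 247.4, 260.9], [188.6, 247.2, 260.5], [188.6, 247.1, 260.5], [188.6, 247.2, 260.6]]
leg top outer edge rows [303. 303. 303. 303. 303.]
shift,yaw,lean deg [-0.0034  1.2185  0.0177] 1.01 [ 0.04  0.91 -0.95]
 lean if shift -0.002 2.27
 lean if shift 0 4.1
 lean if shift 0.002 5.94
holes in square [[-13.8, 12.0, 75.8], [-65.8, 12.0, 13.7], [-45.8, 12.0, 13.6]]
t 19.9333 F fwd/lat/z -4.8 1.6 1.8 tool pitch -1.97 yaw 1.2182 tcp travel 32.51 z 0.0964
[[365.94, 223.9], [391.2, 248.21], [380.78, 251.01]]
[(np.float64(365.94), np.float64(223.9)), (np.float64(391.2), np.float64(248.21)), (np.float64(380.78), np.float64(251.01))]
sq: lag -1.87 z 10.31 pitch 0.08 [-0.02 -0.04  0.04 -0.02 -0.01  0.07] corner travel 30.65
```

Call:
{"fn": "send_rows", "kwargs": {"motion": [{"gripper": 5,"travel": [0.6,0,0],"rotation": [0,0,0]},{"gripper": 5,"travel": [0,0,0],"rotation": [0,0,0]},{"gripper": 5,"travel": [0,0,0],"rotation": [0,0,0]}]}}

```text
t: 20.33
tcp_pos: [0.4935, -0.4327, 0.0963]
tool_rot: [0.82, 0.572, 0.014, -0.01]
force: [-0.7, -4.9, 1.8]
finger_gap: 0.265
```

Call:
{"fn": "send_rows", "kwargs": {"motion": [{"gripper": 5,"travel": [0.6,0,0],"rotation": [0,0,0]},{"gripper": 5,"travel": [0,0,0],"rotation": [0,0,0]},{"gripper": 5,"travel": [0,0,0],"rotation": [0,0,0]}]}}

```text
t: 20.58
tcp_pos: [0.4935, -0.4326, 0.0963]
tool_rot: [0.82, 0.572, 0.014, -0.009]
force: [-1.3, -5.7, 0.3]
finger_gap: 0.263
```

```bash
python3 chk.py 15
```

```text
[[189.6, 247.1, 260.0], [189.1, 247.2, 260.9], [189.2, 247.2, 260.9], [189.2, 247.1, 260.5], [189.2, 247.1, 260.5], [189.2, 247.2, 260.6]]
leg top outer edge rows [303.4 303.2 303.1 303.2 303. ]
shift,yaw,lean deg [-0.0033  1.2185  0.0107] 0.61 [ 0.04  0.91 -0.96]
 lean if shift -0.002 1.75
 lean if shift 0 3.56
 lean if shift 0.002 5.4
holes in square [[-13.8, 12.0, 75.8], [-65.8, 12.0, 13.7], [-45.8, 12.0, 13.6]]
t 20.5833 F fwd/lat/z -5.8 0.7 0.3 tool pitch -1.92 yaw 1.2184 tcp travel 33.08 z 0.0963
[[365.68, 223.99], [390.99, 248.24], [380.52, 251.05]]
[(np.float64(365.68), np.float64(223.99)), (np.float64(390.99), np.float64(248.24)), (np.float64(380.52), np.float64(251.05))]
sq: lag -2.00 z 10.31 pitch 0.13 [-0.04 -0.06  0.02 -0.02  0.02  0.08] corner travel 31.08
```

Call:
{"fn": "send_rows", "kwargs": {"motion": [{"gripper": 5,"travel": [0.5,0,0.3],"rotation": [0,0.1,0]},{"gripper": 5,"travel": [0,0,0],"rotation": [0,0,0]},{"gripper": 5,"travel": [0,0,0],"rotation": [0,0,0]},{"gripper": 5,"travel": [0,0,0],"rotation": [0,0,0]}]}}

```text
t: 21.07
tcp_pos: [0.4935, -0.4325, 0.0963]
tool_rot: [0.82, 0.572, 0.014, -0.01]
force: [-1.2, -6.5, 0.9]
finger_gap: 0.262
```

```bash
python3 chk.py 16; python3 - <<'E'
import cv2,numpy as np
from gap import gap
print("gap (touching ref -0.3..-0.5)",gap("16",303,260.7,.13),gap("13",303,260.7,.17))
a=cv2.imread("pics/s16.png")[195:285,315:415];b=cv2.imread("pics/d16.png")[255:355,275:360]
a=cv2.resize(a,(450,405),interpolation=2);b=cv2.resize(b,(345,405),interpolation=2)
cv2.imwrite("pics/c16.png",np.hstack([a,b]))
E
```

```text
[[190.1, 247.5, 260.1], [189.6, 247.7, 261.0], [189.6, 247.3, 261.0], [189.6, 247.2, 260.6], [189.6, 247.2, 260.6], [189.6, 247.5, 260.7]]
leg top outer edge rows [303.1 303.1 303.  303.1 303. ]
shift,yaw,lean deg [-0.0034  1.2191  0.0079] 0.45 [ 0.03  0.83 -0.87]
 lean if shift -0.002 1.75
 lean if shift 0 3.57
 lean if shift 0.002 5.41
holes in square [[-13.8, 12.0, 75.8], [-65.8, 12.0, 13.7], [-45.8, 12.0, 13.6]]
t 21.0667 F fwd/lat/z -6.5 1.1 0.9 tool pitch -1.97 yaw 1.2186 tcp travel 33.16 z 0.0963
[[365.67, 224.02], [391.0, 248.29], [380.47, 251.1]]
[(np.float64(365.67), np.float64(224.02)), (np.float64(391.0), np.float64(248.29)), (np.float64(380.47), np.float64(251.1))]
sq: lag -2.03 z 10.25 pitch 0.11 [-0.03 -0.05 -0.01 -0.02  0.05  0.08] corner travel 31.13
holes in square [[-13.8, 12.0, 75.8], [-65.8, 12.0, 13.7], [-45.8, 12.0, 13.6]]
gap (touching ref -0.3..-0.5) -0.4218733625503157 -0.4669279361946244
```

View pics/c16.png

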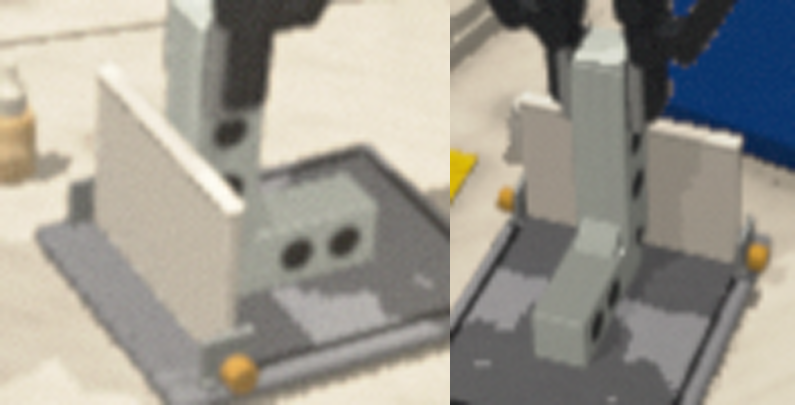

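```bash
python3 -c "
from station import manip
print(manip.sign_off())"
```

```text
the job is handed in; nothing more can be done
None
```

The square is standing flat on the shield's base about half-way along the wall. It is still gripped at 120 N and pressed into the corner, with the wall upright against its leg. I handed the job in at about 21 s.

**First push went wrong:** the square tilted about 1.5° in the grip. My estimates put the wall about 1 to 2.5° past upright, which you asked me not to do. I lifted the square over the wall and used the end of its foot to lean the wall back in by about 8°. Then I set it down in front again, levelled it and slid it in a second time.

**Last checks:**
- **Corner:** the square stopped at the same place as on the first push. The last 0.5 mm of commanded push moved it less than 0.1 mm, with about 6.5 N forward.
- **Flatness:** the square reads 0.1° of tilt, which is within the measuring error.
- **Flushness:** the leg reads as touching the wall at its top edge.
- **Lean:** the wrist camera gives +0.45°, but its zero is only good to about 1°. That does not prove the wall is exactly upright. The corner stop and the leg's contact at the top agree with it being upright.
- **Downward push:** it is light, roughly 3 to 4 N.
- **Other things:** I did not touch the panes, weight or bottle on purpose, and noticed no contact, but I did not re-measure where they stand.

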